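Hold a spring clip gaping over the carafe's card

TASK

Put the cork stopper with the upright wooden card into the neck of the blue carafe, fully home, and let go of it. Then squeeze the steel spring clip's handles to take it off its rest, and finish holding it squeezed wide open, upright and in line with the card, astride the middle of the card's top edge: one lip on each side, their ends about 15 mm below the edge, not touching the card, so that I can slip a note in beside it. Do not let go at the end, and leave the carafe and everything else standing where they are.

Things in the scene. Friction and masses are not known exactly. Their poses are not given: they have to be found in the camera images.
- card_center (a point): Centre of the card on the loose cork stopper (60 g): a stiff upright wooden plate 50 mm wide (this point's x axis), 4 mm thick (y), 60 mm tall (z up), standing on the cork's flange, whose top is 30 mm below this point. Can be gripped by its two side edges, 50 mm apart along x
- card_top (a point): Middle of the card's top edge, 30 mm above card_center; same axes: x along the edge, y across the thickness
- stopper_seat (a point): Centre of the underside of the stopper's flange (52 mm across, 8 mm thick), 38 mm below card_center; level with carafe_rim when home. Below it is a round tapered plug 24 mm long, 34 mm across at the top, 26 mm at the foot; at the start it hangs in the block's hole
- carafe_rim (a point): Centre of the carafe's mouth, at its rim, 95 mm above the table. The carafe is a loose blue ceramic vessel (0.6 kg), body 88 mm across, neck 47 mm across outside and 39 mm inside, straight for the top 25 mm
- block_top (a point): Centre of the hole's mouth on top of the fixed dark wood block (84 x 84 x 34 mm; hole 39 mm across, 30 mm deep) that keeps the stopper at the start
- clip_grip (a point): Loose steel spring clip (90 g): midway between the 8 mm rolled ends (36 mm long along x) of its two upright handles. x runs along hinge and lips, y is the line along which the handles are squeezed, z up. Over the rolled ends: 52 mm shut, 28 mm fully open (then 6 mm higher). Hinge 30 mm below this point. Squeezing takes 5 N at first, 10 N at the open stop; a firmer grip just rests on the stop
- clip_mouth (a point): Middle of the clip's mouth, level with the bottom of its shut lips, 34 mm below the hinge, 64 mm below clip_grip; same axes. Lips 50 mm long along x, 8 mm tall; fully open they gape 24 mm and end 2 mm above this point. A card's edge can enter to 26 mm above it. At the start the lips pinch the rest's fin and stand on its base; the clip comes off straight up
- clip_jaw (a joint): How far each of the clip's two halves has swung open, rad: 0 shut, 0.36 at the full-open stop, about 0.06 while pinching the rest's fin. Both halves move together
- clip_rest: Fixed rest for the clip: wooden base 100 x 70 x 12 mm (origin at its underside's centre) with an upright fin along its x axis, 70 mm long, 4 mm thick, top 28 mm above the table
- tissue_box: Bystander: blue tissue box with orange top, 120 x 240 x 83 mm; origin at the centre of its underside
- tumbler: Bystander: glass tumbler, 68 mm across, 85 mm tall; origin at the centre of its underside
- water_bottle: Bystander: clear capped bottle, 60 mm across, 170 mm tall; origin at the centre of its underside
- pen: Bystander: black pen, 9 mm thick, 130 mm long, lying; origin at the centre of its underside
- mint_tin: Bystander: metal tin, 87 x 57 x 20 mm; origin at the centre of its underside
- remote: Bystander: black remote control, 45 x 160 x 18 mm; origin at the centre of its underside
- memo_pad: Bystander: blue memo pad with paper, 110 x 150 x 12 mm; origin at the centre of its underside

How it is judged:
By the outcome, as a careful person would: the job done as asked, in the order asked, and still so for the second after the job is handed in, while the arm keeps its last pose, push and grip.
It also fails if it takes over 64 s, if anything falls off the work surface, if the arm or the gripper's body presses on something with over 40 N, if the wrist force passes 120 N, or if a joint passes its speed limit or range.

ROBOT

A 6-joint arm with a two-finger parallel gripper is mounted at the origin on the work surface. World frame = base frame: x ahead of the robot, y to its left, z up, the work surface at z = 0. Lengths are in m, angles in rad, forces in N, time in s.
With the tool pointing down it reaches from about 0.35 to 1 m from the base axis. Payload 7.1 kg.
Tool frame: the origin (TCP) lies between the finger pads; the fingertips stand 19 mm ahead of it and the grasp point (between the pads) is the TCP (env.finger_overhang is the distance from the TCP to the fingertips, in m); z points along the fingers, y is the direction in which the jaws open and shut (so a half turn about z gives the same grasp; the last joint's range is limited). The gripper opens to 85 mm and grips with 20 to 120 N. Pads are 22 mm wide; open, the fingers measure 114 mm over their backs; the gripper's body (76 mm by 85 mm) begins 54 mm behind the grasp point. The pads swing forward as they close: fully open they stand 13 mm farther back than shut.
Start: joints at [1.138, 0.423, 1.63, -0, 1.089, -0.019], TCP at [0.251, 0.572, 0.25] pointing down, gripper open.
Joint ranges: [-3, 3], [-0.9, 2.11], [0.09, 2.58], [-1.31, 4.45], [0.11, 2.69], [-2.54, 2.54]. Speed limits (rad/s): [2.39, 2.39, 3.01, 3.14, 3.14, 3.14].

INTERFACE

Orientations are given as [roll, pitch, yaw] about the fixed x, y, z axes, in that order (R = Rz(yaw) Ry(pitch) Rx(roll)).
In Python, from station import telemetry, optics, hand_in, env gives the robot as it stands. The module is installed in compiled form; this text tells all that it offers.
- The arm moves only by the tool send_rows, never from a script. Its argument "motion" is a list of rows, each a list of 6 numbers: the shift along the world's x, y, z in mm, then the turn, a rotation vector about the world's x, y, z in degrees. A call has 1 to 5 rows; each row is the pose to reach, as a shift and turn from the pose commanded when the call began; what a row does not reach only later rows make up. A row lasts 1/10 s, in which the tool goes at most 50 mm and 8.59 degrees, less where a joint would pass 70% of its speed; a pose out of reach is approached as far as the arm can. A call with a gripper value outside its range is refused whole. "claw" is the opening in per cent of the stroke, from 0 (shut) to 100 (fully open), set as the call begins (left out, the last holds). The fingers move at their own pace and stop on an object; "force" is the grip in N (left out, the last holds). Time passes only in rows, so rows that repeat a pose let the fingers close. It gives the time, the measured TCP pose, the force and the opening at its end, in the units of the state.
- telemetry.get_state(): the state, without advancing time (a new reading comes with each control period).
- optics.grab_frame(name): name is "scene" or "top"; returns a dict with "color" (480x640x3 uint8, red, green, blue), "fx", "fy", "cx", "cy" (pixels), "dist_coeffs" ([k1, k2, p1, p2, k3] as OpenCV has them; the pictures are not rectified), "rvec" (rotation vector, rad) and "tvec" (3), from world to camera coordinates, as OpenCV has them. Camera axes: x right, y down, z forward; pixel columns grow to the right and rows downward; lengths in m; the calibration is good to about 2 mm. A picture is of the moment at which its call begins. There is no depth.
- hand_in(): hands the job in, once; it reports no verdict.
The state is a dict: "time_s": time; "joint_pos": joint angles; "qvel": joint speeds; "tau": joint torques, N m; "tcp_pos": TCP position; "ee_rot": TCP orientation; "force": force on the tool from outside, world axes, zero at the start; "wrist_torque": the same for the moment, N m; "width": finger opening in m.
Only numpy, scipy, OpenCV 4.12 (cv2) and the standard library are available. Lean on these libraries where they do the work, as an engineer would, in place of code of your own. Each camera call takes 0.05 s, during which the arm holds its last target.

## Working session

There is one attempt and no reset: what is moved stays moved. The work goes in short steps, Python scripts to look and compute and a tool call to move; the robot and the scene stay as the last step left them, time stands still between calls to the robot, and variables do not carry over. Pictures are saved under pics/ and viewed, and the job is handed in when it is done.

Besides the shell and the picture viewer there is one more tool, called after ">>>" by a JSON object that holds its "method" and its "body". send_rows: Moves the arm, as the interface text tells. Its arguments: {"type":"object","properties":{"motion":{"type":"array","items":{"type":"array","items":{"type":"number"}}},"claw":{"type":"number"},"force":{"type":"number"}},"required":["motion"]}

```bash
mkdir -p pics; cat > h.py <<'E'
import numpy as np, cv2
from station import telemetry, optics, hand_in, env
def grab(n,f):
    d=optics.grab_frame(n); cv2.imwrite('pics/'+f+'.png',d['color'][:,:,::-1]); 
    np.savez('pics/'+f+'.npz',**{k:np.array(v) for k,v in d.items()}); return d
def load(f): return dict(np.load('pics/'+f+'.npz'))
def KD(d): return np.array([[d['fx'],0,d['cx']],[0,d['fy'],d['cy']],[0,0,1]],float),np.array(d['dist_coeffs'],float)
def ray(d,uv):
    K,D=KD(d); p=cv2.undistortPoints(np.array([[uv]],float),K,D)[0,0]
    R=cv2.Rodrigues(np.array(d['rvec'],float))[0]; t=np.array(d['tvec'],float).ravel()
    return -R.T@t, R.T@np.array([p[0],p[1],1.])
def onz(d,uv,z):
    c,r=ray(d,uv); return c+r*(z-c[2])/r[2]
def proj(d,P):
    K,D=KD(d); return cv2.projectPoints(np.array(P,float).reshape(-1,1,3),np.array(d['rvec'],float),np.array(d['tvec'],float),K,D)[0][:,0]
def tri(obs):
    A=np.zeros((3,3));b=np.zeros(3)
    for d,uv in obs:
        c,r=ray(d,uv); r/=np.linalg.norm(r); M=np.eye(3)-np.outer(r,r); A+=M;b+=M@c
    return np.linalg.solve(A,b)
def crop(f,x0,y0,x1,y1,s,o,pts=None):
    im=cv2.imread('pics/'+f+'.png')
    c=cv2.resize(im[y0:y1,x0:x1],None,fx=s,fy=s,interpolation=cv2.INTER_CUBIC)
    if pts is not None:
        for p in pts: cv2.circle(c,(int((p[0]-x0+.5)*s),int((p[1]-y0+.5)*s)),2,(0,0,255),-1)
    for x in range((x0+9)//10*10,x1,10): cv2.line(c,(int((x-x0+.5)*s),0),(int((x-x0+.5)*s),8 if x%50 else 20),(0,255,0),1)
    for y in range((y0+9)//10*10,y1,10): cv2.line(c,(0,int((y-y0+.5)*s)),(8 if y%50 else 20,int((y-y0+.5)*s)),(0,255,0),1)
    cv2.imwrite('pics/'+o+'.png',c)
E
python3 - <<'E'
from h import *
for n in('scene','top'):
    d=grab(n,n+'0'); c,r=ray(d,(320,240)); print(n,c,r,d['fx'],d['dist_coeffs'])
s=telemetry.get_state(); print(s)
E
```

```text
scene [1.07536269 0.76411503 0.69850286] [-0.5076709  -0.63919119 -0.57806466] 437.72668445715715 [-0.07029895  0.          0.          0.          0.        ]
top [0.37089319 0.09571646 1.17882965] [ 0.17601284 -0.02326569 -0.98415092] 556.6831384967935 [-0.12299419  0.          0.          0.          0.        ]
{'time_s': 0.1, 'joint_pos': array([ 1.13800179e+00,  4.23763100e-01,  1.63061366e+00, -2.85623695e-05,
        1.08863924e+00, -1.89988401e-02]), 'qvel': array([-0.00033804, -0.00155737, -0.00064578, -0.00010472,  0.00062448,
        0.00020303]), 'tau': array([ 8.65553848e-04, -5.58425546e+01, -2.82449698e+01,  7.91777438e-05,
        2.95331294e-03,  1.80255716e-05]), 'tcp_pos': array([0.25108593, 0.57182322, 0.24962421]), 'ee_rot': array([-3.14016908e+00, -1.75763677e-06,  2.72781022e+00]), 'force': array([-0.26387664, -0.51314492,  0.87283325]), 'wrist_torque': array([-0.02148474, -0.06216212, -0.05624753]), 'width': 0.08504672717446028}
```

View pics/scene0.png

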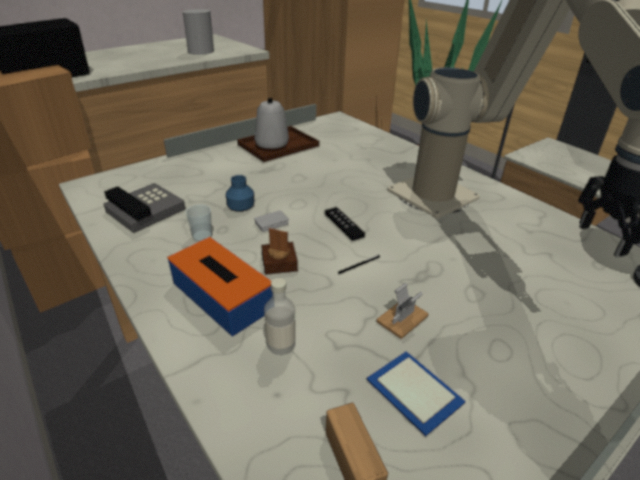

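View pics/top0.png

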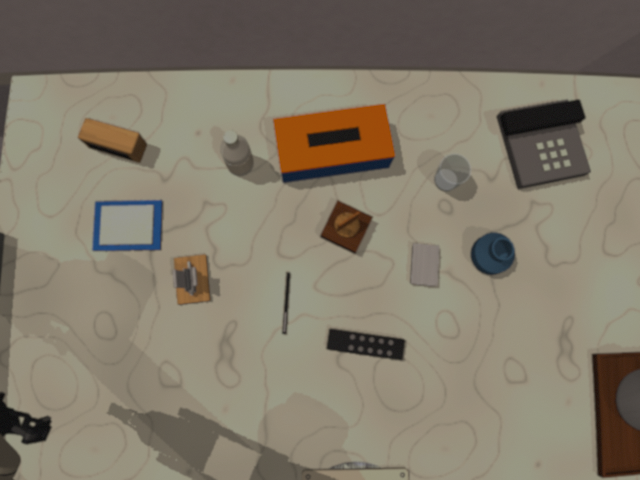

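The top view shows the block with the card at about (347,226), the carafe at (494,253) and the clip on its rest at (192,279). The scene view shows them at (280,250), (240,193) and (403,308). Next I'll enlarge these areas.

```bash
python3 - <<'E'
from h import *
crop('top0',310,190,390,260,10,'t_block'); crop('top0',160,245,225,315,9,'t_clip'); crop('top0',455,220,530,285,9,'t_car')
crop('scene0',250,220,310,280,10,'s_block'); crop('scene0',370,275,435,340,9,'s_clip'); crop('scene0',215,165,265,220,10,'s_car')
a=[cv2.imread(f'pics/{n}.png') for n in('t_block','s_block','t_clip','s_clip','t_car','s_car')]
for i,n in((0,'c1'),(2,'c2'),(4,'c3')):
    A=[cv2.resize(x,(400,int(x.shape[0]*400/x.shape[1]))) for x in a[i:i+2]]
E
```

```text
(no output)
```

View pics/t_block.png

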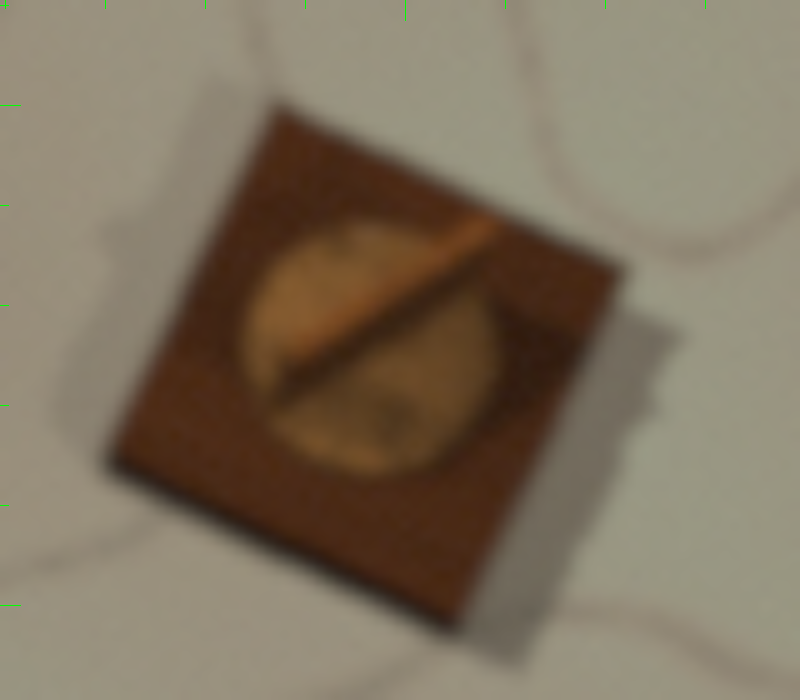

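View pics/s_block.png

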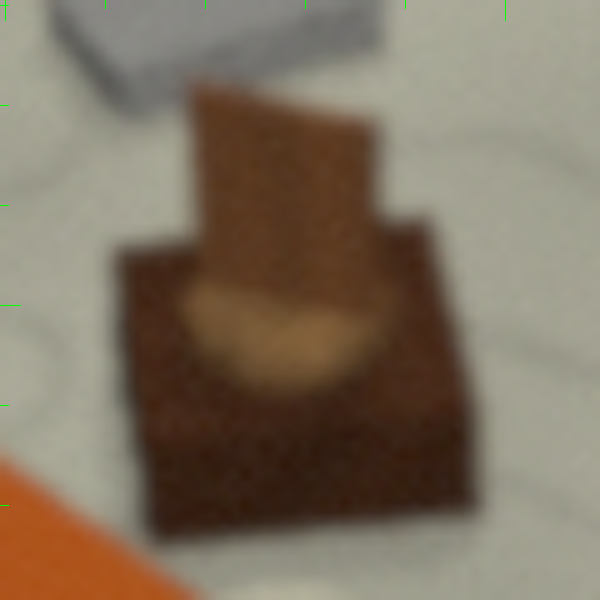

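View pics/t_clip.png

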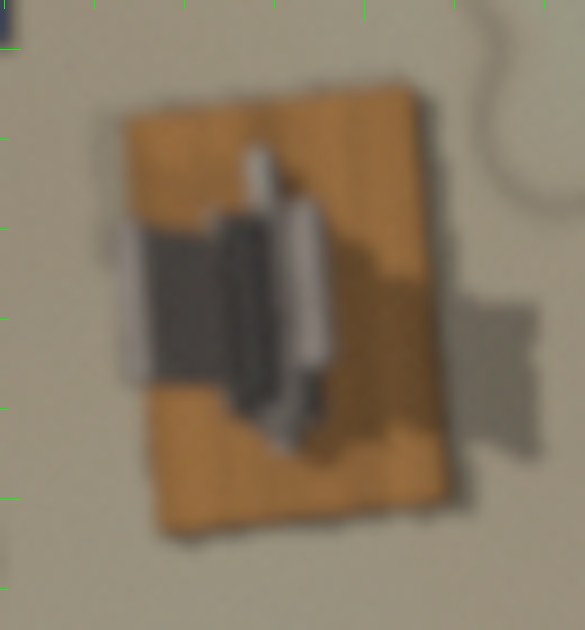

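View pics/s_clip.png

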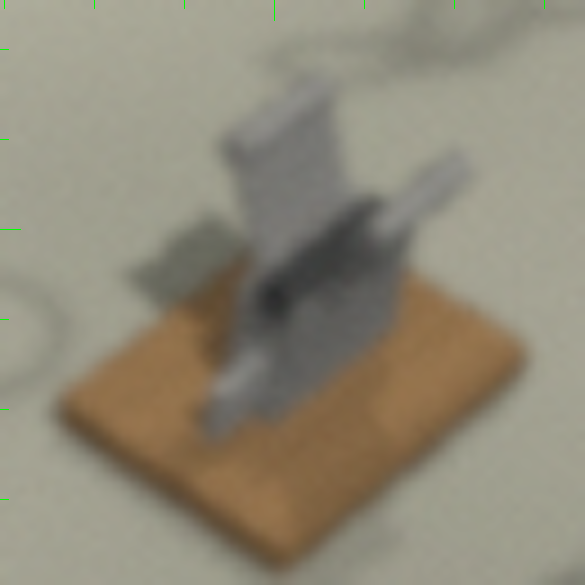

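View pics/t_car.png

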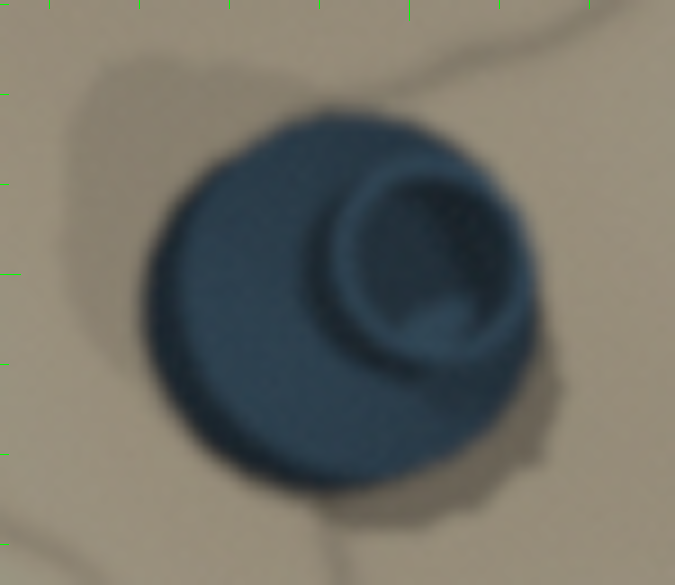

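View pics/s_car.png

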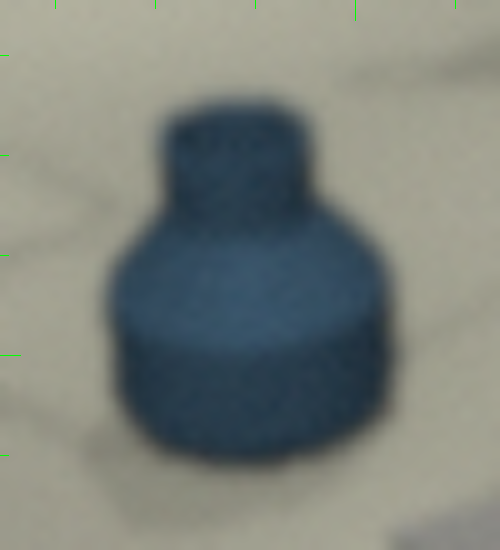

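```bash
cat > m.py <<'E'
from h import *
t=load('top0'); s=load('scene0')
U=lambda x0,y0,k,p:(x0+p[0]/k-.5,y0+p[1]/k-.5)
tb=lambda *p:U(310,190,10,p); sb=lambda *p:U(250,220,10,p); tc=lambda *p:U(160,245,9,p); sc=lambda *p:U(370,275,9,p); tr=lambda *p:U(455,220,9,p); sr=lambda *p:U(215,165,10,p)
E
python3 - <<'E'
from m import *
np.set_printoptions(precision=4,suppress=True)
B=np.array([onz(t,tb(*p),.034) for p in((275,102),(625,268),(456,622),(110,455))]);print('block',B.mean(0),[np.linalg.norm(B[i]-B[i-1]) for i in range(4)],[np.degrees(np.arctan2(*(B[i]-B[i-1])[[1,0]])) for i in range(4)])
Bs=np.array([onz(s,sb(*p),.034) for p in((117,250),(430,222),(475,412),(140,437))]);print('blockS',Bs.mean(0),[np.linalg.norm(Bs[i]-Bs[i-1]) for i in range(4)])
print('flange',onz(t,tb(371,346),.042))
C=[onz(s,sb(*p),.102) for p in((193,85),(378,120))];print('cardS',np.mean(C,0),C[1]-C[0],np.linalg.norm(C[1]-C[0]),np.degrees(np.arctan2(*(C[1]-C[0])[[1,0]])))
C=[onz(t,tb(*p),.102) for p in((497,220),(300,350))];print('cardT',np.mean(C,0),C[1]-C[0],np.linalg.norm(C[1]-C[0]),np.degrees(np.arctan2(*(C[1]-C[0])[[1,0]])))
print('rim T',onz(t,tr(432,258),.095),'S',onz(s,sr(236,128),.095),'tri',tri([(t,tr(432,258)),(s,sr(236,128))]))
print('base T', onz(t,tr(340,300),.04))
R=np.array([onz(t,tc(*p),.012) for p in((125,118),(412,85),(448,500),(165,530))]);print('rest',R.mean(0),[np.linalg.norm(R[i]-R[i-1]) for i in range(4)],[np.degrees(np.arctan2(*(R[i]-R[i-1])[[1,0]])) for i in range(4)])
Rs=np.array([onz(s,sc(*p),.012) for p in((57,408),(278,568),(525,355),(305,195))]);print('restS',Rs.mean(0),[np.linalg.norm(Rs[i]-Rs[i-1]) for i in range(4)])
L=tri([(t,tc(134,302)),(s,sc(277,113))]);Rr=tri([(t,tc(310,280)),(s,sc(425,192))]);print('rolls tri',L,Rr,(L+Rr)/2,Rr-L)
print('T',onz(t,tc(134,302),.076),onz(t,tc(310,280),.076))
print('S',onz(s,sc(277,113),.076),onz(s,sc(425,192),.076))
E
```

```text
block [0.6062 0.0133 0.034 ] [np.float64(0.08397313192342885), np.float64(0.08198895723201723), np.float64(0.08419512014112787), np.float64(0.0802604399800692)] [np.float64(-25.17620239095823), np.float64(-116.31998158244403), np.float64(153.6441880776886), np.float64(63.509614298314524)]
blockS [0.6093 0.0107 0.034 ] [np.float64(0.07865689695776382), np.float64(0.08160196104876068), np.float64(0.08137785152413744), np.float64(0.08224562602723576)]
flange [0.6077 0.013  0.042 ]
cardS [0.6082 0.0106 0.102 ] [-0.0282  0.039   0.    ] 0.0481855821592313 125.87625003024068
cardT [0.6075 0.0116 0.102 ] [-0.0262  0.0397  0.    ] 0.047542805714133614 123.47958587949188
rim T [ 0.546  -0.2972  0.095 ] S [ 0.5466 -0.3028  0.095 ] tri [ 0.5472 -0.2978  0.0967]
base T [ 0.5451 -0.2941  0.04  ]
rest [0.4982 0.3402 0.012 ] [np.float64(0.0978832554682767), np.float64(0.06857094248453713), np.float64(0.09833748712489404), np.float64(0.06664270648617386)] [np.float64(7.468889487266019), np.float64(-83.61810677619394), np.float64(-173.66064529639337), np.float64(95.97624523204773)]
restS [0.5026 0.34   0.012 ] [np.float64(0.10542702646652166), np.float64(0.06823965205666997), np.float64(0.10040875773730476), np.float64(0.07296890078053615)]
rolls tri [0.5017 0.3426 0.0977] [0.4884 0.3369 0.0652] [0.495  0.3398 0.0814] [-0.0133 -0.0057 -0.0325]
T [0.4924 0.3611 0.076 ] [0.4972 0.3218 0.076 ]
S [0.495  0.3154 0.076 ] [0.487  0.3557 0.076 ]
```

```bash
python3 - <<'E'
from m import *
np.set_printoptions(precision=4,suppress=True)
L=tri([(t,tc(134,302)),(s,sc(425,192))]);Rr=tri([(t,tc(310,280)),(s,sc(277,113))]);print('rolls tri',L,Rr,(L+Rr)/2,Rr-L,np.degrees(np.arctan2(*(L-Rr)[[1,0]])))
for n,P,Q in(('T',onz(t,tc(130,225),.076),onz(t,tc(138,380),.076)),('T2',onz(t,tc(303,195),.076),onz(t,tc(316,365),.076)),('S',onz(s,sc(390,225),.076),onz(s,sc(460,160),.076)),('S2',onz(s,sc(235,145),.076),onz(s,sc(320,85),.076))):
    print(n,np.linalg.norm(P-Q),np.degrees(np.arctan2(*(P-Q)[[1,0]])))
def frame(o,yaw,pts):
    c,s_=np.cos(np.radians(yaw)),np.sin(np.radians(yaw)); return np.array(o)+np.array(pts)@np.array([[c,-s_,0],[s_,c,0],[0,0,1]]).T
def line(a,b,n=15): a=np.array(a,float);b=np.array(b,float);return a+(b-a)*np.linspace(0,1,n)[:,None]
a=np.linspace(0,2*np.pi,48)
circ=lambda r,z:np.c_[r*np.cos(a),r*np.sin(a),0*a+z]
card=np.vstack([line((x,y,0),(x,y,.06)) for x in(-.025,.025) for y in(-.002,.002)]+[line((-.025,y,z),(.025,y,z)) for y in(-.002,.002) for z in(0,.06)])
cardw=np.vstack([frame((.608,.0120,.042),124.7,card),np.array([.608,.0120,0])+circ(.026,.042)])
rim=np.array([.5465,-.2985,0])+np.vstack([circ(.0235,.095),circ(.0195,.095),circ(.044,.035)])
clip=frame((.494,.339,.076),6,np.vstack([line((-.018,y,z),(.018,y,z)) for y in(-.024,.024) for z in (0,)]+[line((-.018,y,0),(-.018,0,-.03)) for y in(-.02,.02)]+[line((-.025,0,-.064),(.025,0,-.064)),line((-.018,0,-.03),(.018,0,-.03)),line((-.035,0,-.048),(.035,0,-.048))]))
for k,P,tt,ss in(('blk',cardw,(310,190,390,260),(250,220,310,280)),('car',rim,(455,220,530,285),(215,165,265,220)),('clip',clip,(160,245,225,315),(370,275,435,340))):
    crop('top0',*tt,6,'o1',proj(t,P)); crop('scene0',*ss,6,'o2',proj(s,P))
    A=cv2.imread('pics/o1.png');Bq=cv2.imread('pics/o2.png'); h=max(A.shape[0],Bq.shape[0]); 
    cv2.imwrite(f'pics/ov_{k}.png',np.hstack([cv2.copyMakeBorder(x,0,h-x.shape[0],0,0,0) for x in(A,Bq)]))
E
```

```text
rolls tri [0.492  0.3595 0.0815] [0.4978 0.3197 0.0803] [0.4949 0.3396 0.0809] [ 0.0058 -0.0398 -0.0012] 98.2725260083763
T 0.03467693545263996 4.908873659855313
T2 0.03810119506265518 5.997405601485253
S 0.030659298776551193 10.475515741610778
S2 0.0324048596474718 5.557475429100123
```

View pics/ov_blk.png

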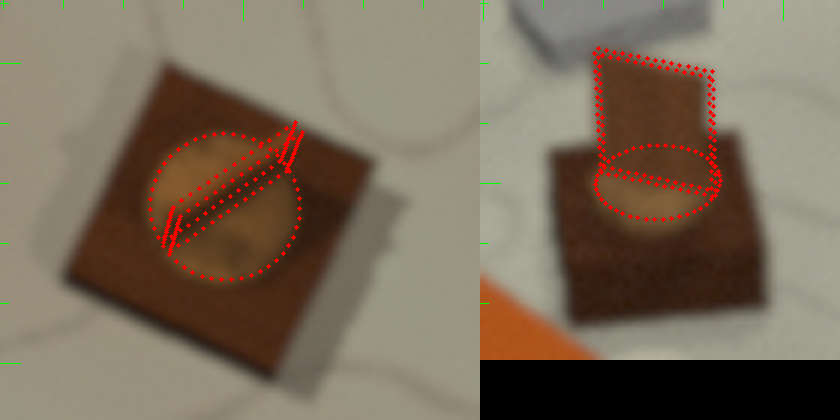

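View pics/ov_car.png

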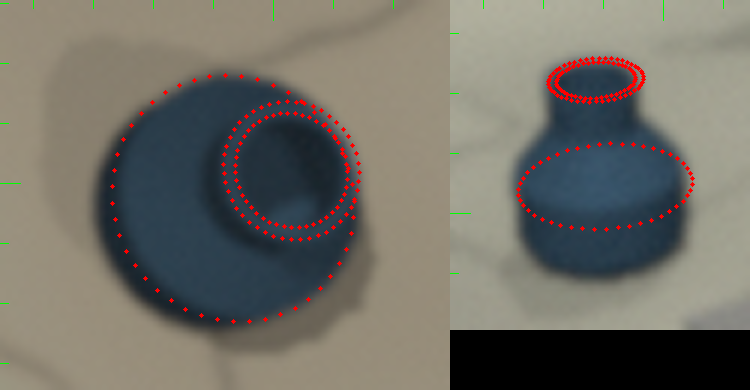

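View pics/ov_clip.png

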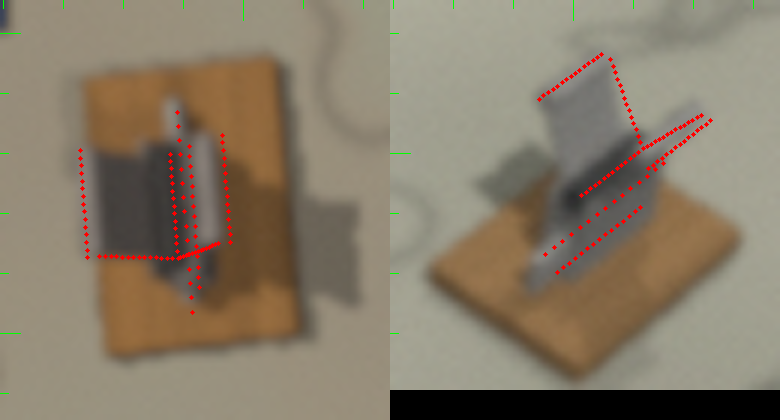

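The overlays agree to within 1–3 mm. The card is at about (0.608, 0.012) with a yaw of about -55°, the carafe rim at (0.547, -0.298), and the clip grip at (0.494, 0.3395) with a yaw of about 6°. Moving above the card now.

>>> {"method": "send_rows", "body": {"motion": [[24, -37.5, 0, 0, 0, -8.1], [48, -75, 0, 0, 0, -16.2], [72, -112.5, 0, 0, 0, -24.3], [96, -150, 0, 0, 0, -32.4], [120, -187.5, 0, 0, 0, -40.5]], "claw": 100, "force": 40}}

```text
time_s: 0.6
tcp_pos: [0.3718, 0.3831, 0.2501]
ee_rot: [-3.141, 0.0, 2.016]
force: [0.6, 0.6, -0.5]
width: 0.0851
```

>>> {"method": "send_rows", "body": {"motion": [[24, -37.5, 0, 0, 0, -8.1], [48, -75, 0, 0, 0, -16.2], [72, -112.5, 0, 0, 0, -24.3], [96, -150, 0, 0, 0, -32.4], [120, -187.5, 0, 0, 0, -40.5]]}}

```text
time_s: 1.1
tcp_pos: [0.4918, 0.1955, 0.2502]
ee_rot: [-3.141, 0.0, 1.308]
force: [0.7, 0.6, 1.5]
width: 0.0853
```

>>> {"method": "send_rows", "body": {"motion": [[24, -37.5, 0, 0, 0, -8.1], [48, -75, 0, 0, 0, -16.2], [72, -112.5, 0, 0, 0, -24.3], [96, -150, 0, 0, 0, -32.4], [117, -185, 0, 0, 0, -40.5]]}}

```text
time_s: 1.6
tcp_pos: [0.609, 0.0103, 0.25]
ee_rot: [-3.141, 0.0, 0.601]
force: [0.7, 0.9, -0.4]
width: 0.0854
```

>>> {"method": "send_rows", "body": {"motion": [[0, 0, -30, 0, 0, 0], [0, 0, -60, 0, 0, 0], [0, 0, -90, 0, 0, 0], [0, 0, -90, 0, 0, 0]]}}

```text
time_s: 2.0
tcp_pos: [0.6051, 0.012, 0.156]
ee_rot: [-3.137, 0.007, 0.607]
force: [-1.7, 0.2, -0.4]
width: 0.0853
```

```bash
python3 - <<'E'
from h import *
for n in('scene','top'): grab(n,n+'1')
s=telemetry.get_state(); print(s['tcp_pos'],s['ee_rot'],s['force'],s['time_s'])
crop('top1',290,170,400,260,7,'a'); crop('scene1',235,180,325,290,7,'b')
E
```

```text
[0.60807929 0.01227985 0.16020192] [-3.14080605e+00  1.14469808e-03  6.07284386e-01] [0.22960719 0.25401685 0.47128772] 2.1
```

View pics/a.png

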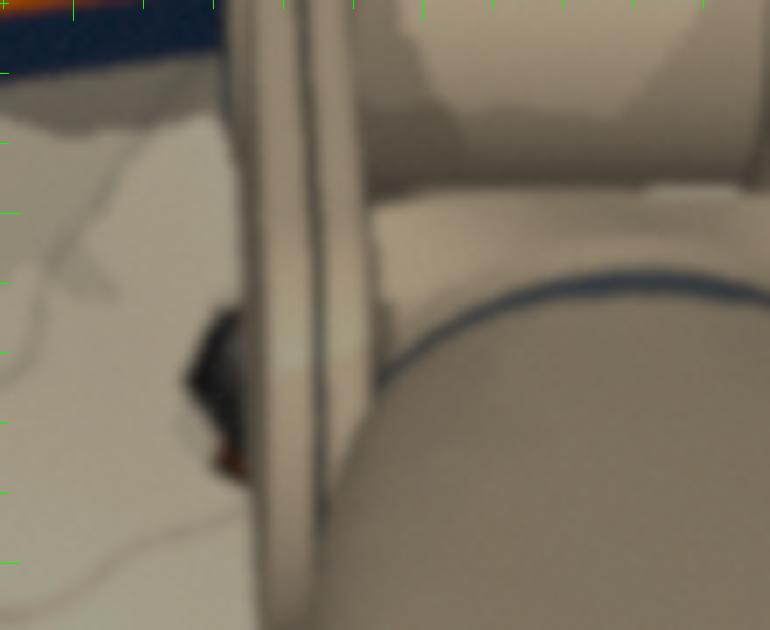

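View pics/b.png

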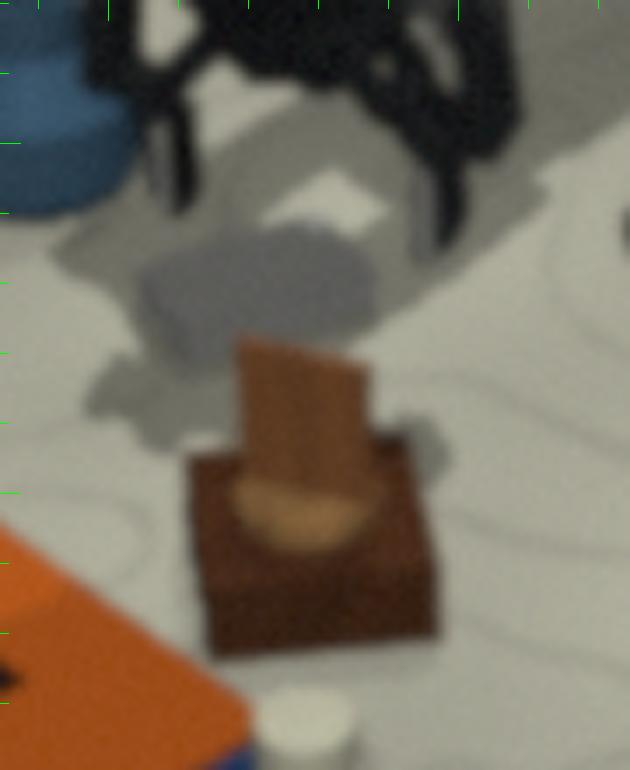

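Both fingertips, at crop (175,205) and (437,240), straddle the card evenly, with the card centre at crop x ≈ 303. Descending and gripping.

>>> {"method": "send_rows", "body": {"motion": [[0, 0, -25, 0, 0, 0], [0, 0, -50, 0, 0, 0], [0, 0, -75, 0, 0, 0], [0, 0, -88, 0, 0, 0], [0, 0, -88, 0, 0, 0]]}}

```text
time_s: 2.6
tcp_pos: [0.6081, 0.0124, 0.0721]
ee_rot: [-3.141, 0.001, 0.607]
force: [0.1, 0.6, 0.1]
width: 0.0854
```

>>> {"method": "send_rows", "body": {"motion": [[0, 0, 0, 0, 0, 0], [0, 0, 0, 0, 0, 0], [0, 0, 0, 0, 0, 0], [0, 0, 0, 0, 0, 0], [0, 0, 0, 0, 0, 0]], "claw": 40, "force": 40}}

```text
time_s: 3.1
tcp_pos: [0.6093, 0.0123, 0.0741]
ee_rot: [3.14, -0.002, 0.607]
force: [-0.9, 0.4, 5.7]
width: 0.0491
```

>>> {"method": "send_rows", "body": {"motion": [[0, 0, 0, 0, 0, 0], [0, 0, 0, 0, 0, 0], [0, 0, 0, 0, 0, 0]]}}

```text
time_s: 3.4
tcp_pos: [0.6093, 0.0123, 0.0741]
ee_rot: [3.14, -0.002, 0.607]
force: [-0.9, 0.6, 5.3]
width: 0.0493
```

>>> {"method": "send_rows", "body": {"motion": [[0, 0, 15, 0, 0, 0], [0, 0, 40, 0, 0, 0], [0, 0, 70, 0, 0, 0], [0, 0, 110, 0, 0, 0], [0, 0, 150, 0, 0, 0]]}}

```text
time_s: 3.9
tcp_pos: [0.6079, 0.0122, 0.2249]
ee_rot: [3.141, -0.0, 0.607]
force: [1.9, 0.3, -0.9]
width: 0.0491
```

```bash
python3 - <<'E'
from h import *
grab('scene','scene2')
s=telemetry.get_state(); print(s['tcp_pos'],s['ee_rot'],s['force'],s['width'])
crop('scene2',215,120,325,290,5,'b')
E
```

```text
[0.61165973 0.01223963 0.23231463] [ 3.13526753 -0.00908542  0.60724273] [ 3.26629748 -0.20154979  4.48212991] 0.04902878490873376
```

View pics/b.png

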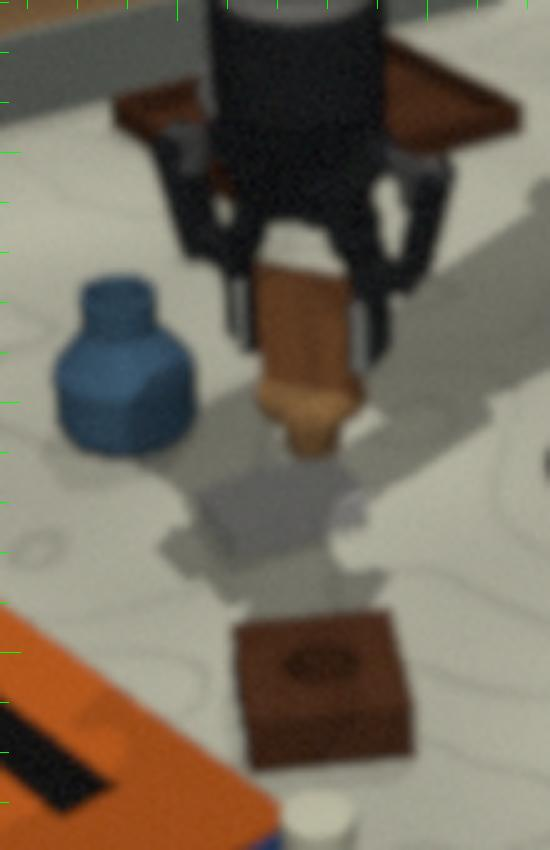

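The stopper hangs upright in the gripper and the block is empty. Moving to the carafe.

>>> {"method": "send_rows", "body": {"motion": [[-9, -45, 0, 0, 0, 0], [-18, -90, 0, 0, 0, 0], [-27, -135, 0, 0, 0, 0], [-36, -180, 0, 0, 0, 0], [-44, -220, 0, 0, 0, 0]]}}

```text
time_s: 4.45
tcp_pos: [0.5637, -0.2098, 0.2238]
ee_rot: [3.14, -0.001, 0.607]
force: [1.0, -0.8, 0.1]
width: 0.0491
```

>>> {"method": "send_rows", "body": {"motion": [[-8, -40, 0, 0, 0, 0], [-15, -75, -10, 0, 0, 0], [-17, -90, -30, 0, 0, 0], [-17, -90, -42, 0, 0, 0], [-17, -90, -42, 0, 0, 0]]}}

```text
time_s: 4.95
tcp_pos: [0.5461, -0.2971, 0.1792]
ee_rot: [-3.139, 0.001, 0.606]
force: [0.2, -0.8, -0.0]
width: 0.0491
```

```bash
python3 - <<'E'
from h import *
np.set_printoptions(precision=4,suppress=True)
grab('scene','scene3'); grab('top','top3')
s=telemetry.get_state(); print(s['tcp_pos'],s['ee_rot'],s['force'],s['width'])
crop('scene3',205,110,285,220,7,'b'); crop('top3',440,200,550,300,7,'a')
E
```

```text
[ 0.5475 -0.2969  0.1808] [-3.1414 -0.0001  0.6079] [ 0.8014 -0.8568  0.1293] 0.04903263857048039
```

View pics/b.png

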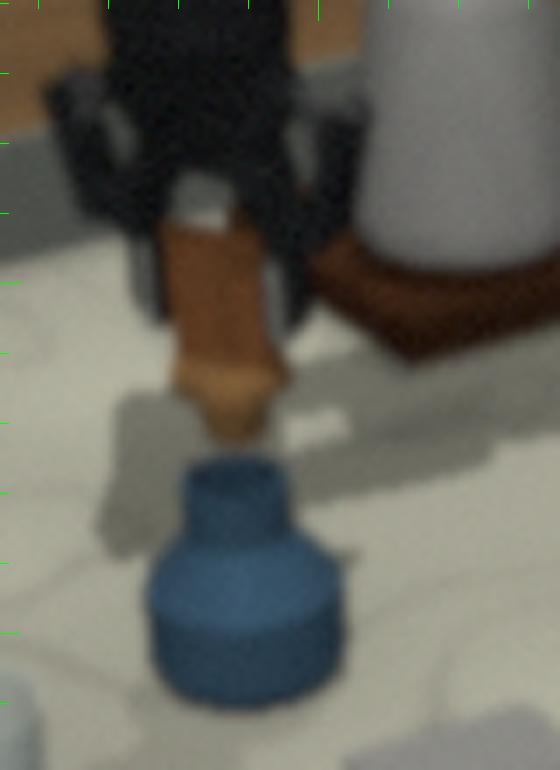

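View pics/a.png

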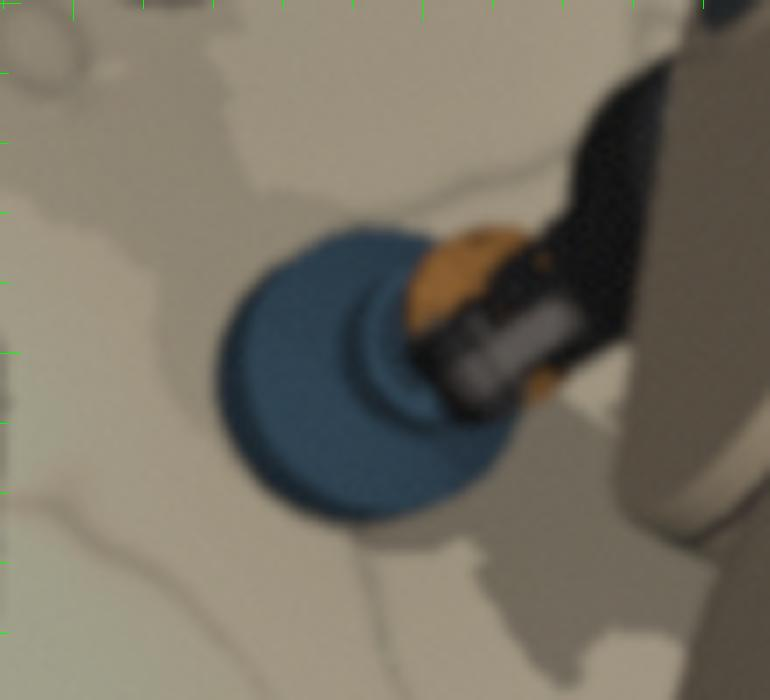

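```bash
python3 - <<'E'
from m import *
np.set_printoptions(precision=4,suppress=True)
t3=load('top3');s3=load('scene3')
q=np.array([.547,-.297,0]); 
print('flange T',onz(t3,U(440,200,7,(503,322)),.149))
# overlay candidates
a=np.linspace(0,2*np.pi,48); circ=lambda r,z:np.c_[r*np.cos(a),r*np.sin(a),0*a+z]
P=np.vstack([q+circ(.026,.149),q+circ(.026,.141),q+circ(.013,.117)]);Q=np.array([.547,-.298,0])+circ(.0235,.095)
crop('scene3',205,110,285,220,7,'b',np.vstack([proj(s3,P),proj(s3,Q)])); crop('top3',440,200,550,300,7,'a',np.vstack([proj(t3,P[:48]),proj(t3,Q)]))
A=cv2.imread('pics/a.png')[150:450,150:650];B=cv2.imread('pics/b.png')[300:600,100:350]
cv2.imwrite('pics/ab.png',np.hstack([A,B]))
E
```

```text
flange T [ 0.5423 -0.2955  0.149 ]
```

View pics/ab.png

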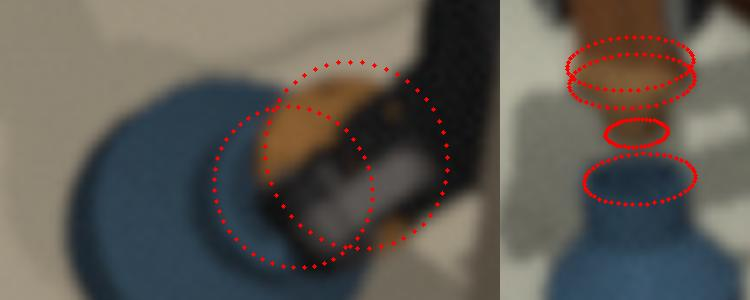

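```bash
python3 - <<'E'
from m import *
np.set_printoptions(precision=4,suppress=True)
grab('top','top4');grab('scene','scene4')
s=telemetry.get_state(); print(s['tcp_pos'],s['ee_rot'],s['force'],s['width'])
crop('top4',480,215,530,270,14,'a'); crop('scene4',220,150,260,200,14,'b')
A=cv2.imread('pics/a.png');B=cv2.imread('pics/b.png')[:770]
B=cv2.copyMakeBorder(B,0,770-B.shape[0],0,0,0)
cv2.imwrite('pics/a1.png',A);cv2.imwrite('pics/b1.png',B)
E
```

```text
[ 0.5481 -0.297   0.1814] [ 3.1404 -0.0007  0.6086] [ 0.0431  0.757  -0.2583] 0.049188555235205836
```

View pics/a.png

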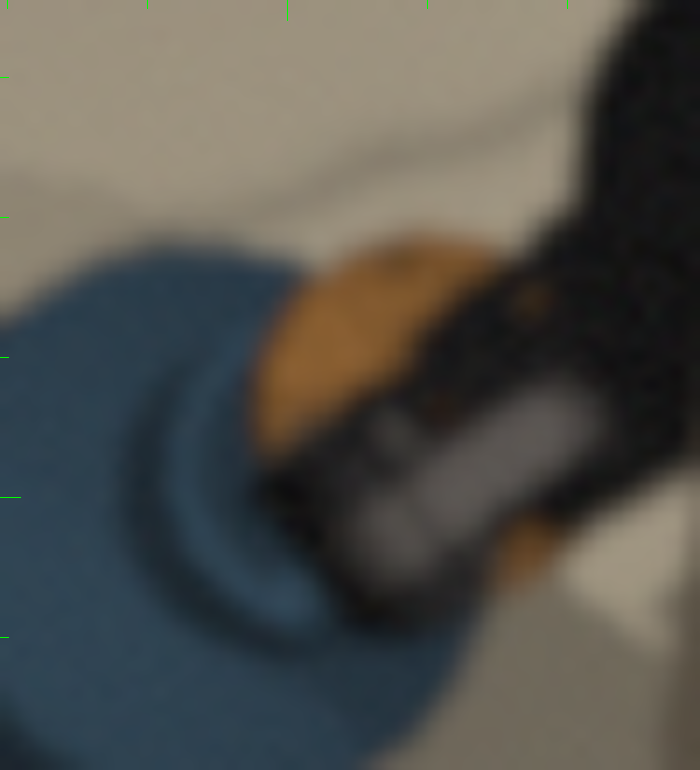

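View pics/b.png

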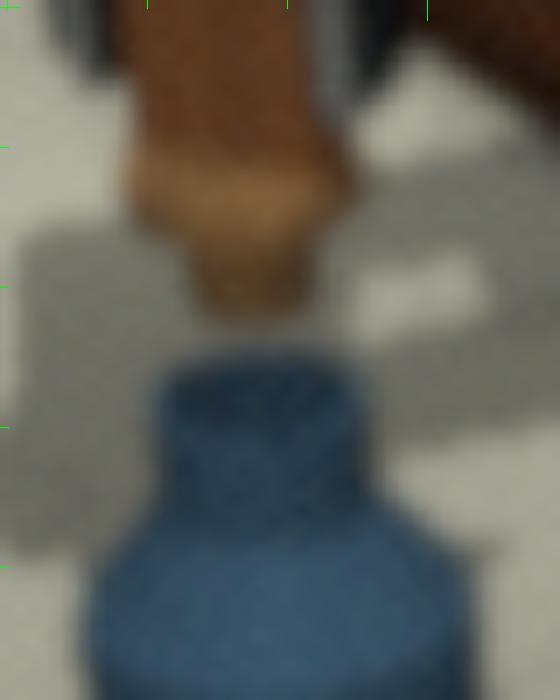

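```bash
python3 - <<'E'
from m import *
from scipy.optimize import least_squares
np.set_printoptions(precision=4,suppress=True)
t4=load('top4');s4=load('scene4')
pts=[(256,440),(262,370),(300,300),(350,258),(420,236),(480,248),(550,560),(512,590)]
W=np.array([onz(t4,U(480,215,14,p),.149) for p in pts])[:,:2]
r=least_squares(lambda c:np.linalg.norm(W-c[:2],axis=1)-.026,[.547,-.297]);print('flange',r.x,r.fun*1e3)
r=least_squares(lambda c:np.linalg.norm(W-c[:2],axis=1)-c[2],[.547,-.297,.026]);print('flange free r',r.x,r.fun*1e3)
# rim outer from top0 crop t_car
pts=[(330,258),(345,205),(375,168),(430,148),(490,165),(525,205),(538,258),(522,310),(490,345),(440,367),(390,350),(350,318)]
W=np.array([onz(t,tr(*p),.095) for p in pts])[:,:2]
r=least_squares(lambda c:np.linalg.norm(W-c[:2],axis=1)-c[2],[.547,-.297,.0235]);print('rim',r.x,r.fun*1e3)
q=np.array([.548,-.297]);P=[(*q,.149),(*q,.141),(*q,.117),(.547,-.297,.095)]
print((proj(s4,P)-[220,150]+.5)*14)
E
```

```text
flange [ 0.5441 -0.2945] [ 0.01   -0.547  -1.0061 -0.7515 -0.1431 -0.6274 -1.7518 -0.9222]
flange free r [ 0.5443 -0.2941  0.0251] [ 0.5121 -0.1186 -0.5814 -0.2594  0.4846  0.1407 -0.4722  0.2942]
rim [ 0.5465 -0.2978  0.0241] [ 0.0804 -1.0399 -0.5852  0.349   0.8859  0.461  -0.1427 -1.0501 -0.8083
  1.0494  0.1445  0.656 ]
[[246.654  168.3759]
 [249.8694 203.5515]
 [259.4104 307.6412]
 [272.1658 399.9254]]
```

```bash
python3 - <<'E'
from m import *
t4=load('top4')
a=np.linspace(0,2*np.pi,48); circ=lambda r,z:np.c_[r*np.cos(a),r*np.sin(a),0*a+z]
P=np.vstack([np.array([.5442,-.2943,0])+circ(.026,.149),np.array([.5465,-.2978,0])+circ(.0235,.095),np.array([.5465,-.2978,0])+circ(.0195,.095)])
crop('top4',480,215,530,270,10,'a',proj(t4,P)); crop('top0',480,215,530,270,10,'b',proj(t4,P))
cv2.imwrite('pics/ab.png',np.hstack([cv2.imread('pics/a.png')[:,:400],cv2.imread('pics/b.png')[:,:400]]))
E
```

```text
(no output)
```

View pics/ab.png

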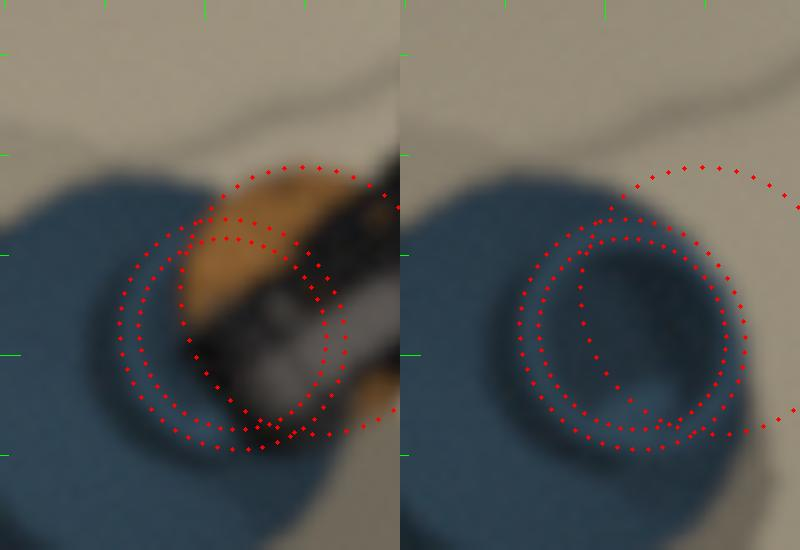

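The top camera puts the flange about (-2.3, +3.5) mm off the rim axis, while the scene camera says about 0. I'll correct halfway, by (+1, -2) mm, and go in gently while watching force.

>>> {"method": "send_rows", "body": {"motion": [[1, -2, 0, 0, 0, 0], [1, -2, -10, 0, 0, 0], [1, -2, -20, 0, 0, 0], [1, -2, -29, 0, 0, 0], [1, -2, -34, 0, 0, 0]]}}

```text
time_s: 5.65
tcp_pos: [0.5476, -0.2993, 0.1446]
ee_rot: [-3.14, 0.001, 0.607]
force: [-0.2, 0.2, -0.0]
width: 0.0493
```

>>> {"method": "send_rows", "body": {"motion": [[0, 0, -2, 0, 0, 0], [0, 0, -4, 0, 0, 0], [0, 0, -4, 0, 0, 0]]}}

```text
time_s: 5.95
tcp_pos: [0.5483, -0.2998, 0.1422]
ee_rot: [-3.142, 0.0, 0.607]
force: [-0.1, -1.3, -0.5]
width: 0.0491
```

```bash
python3 - <<'E'
from m import *
np.set_printoptions(precision=4,suppress=True)
grab('top','top5');grab('scene','scene5')
s=telemetry.get_state(); print(s['tcp_pos'],s['ee_rot'],s['force'],s['width'])
crop('top5',460,215,530,285,8,'a'); crop('scene5',215,145,265,215,8,'b')
A=cv2.imread('pics/a.png')[:400,:400];B=cv2.imread('pics/b.png')[:400];cv2.imwrite('pics/ab.png',np.hstack([cv2.imread('pics/a.png'),cv2.imread('pics/b.png')[:560]])[:, :800])
E
```

```text
[ 0.5485 -0.2999  0.1426] [ 3.1412 -0.0002  0.6072] [-0.1201 -0.0136 -0.0787] 0.04934977492855228
```

View pics/ab.png

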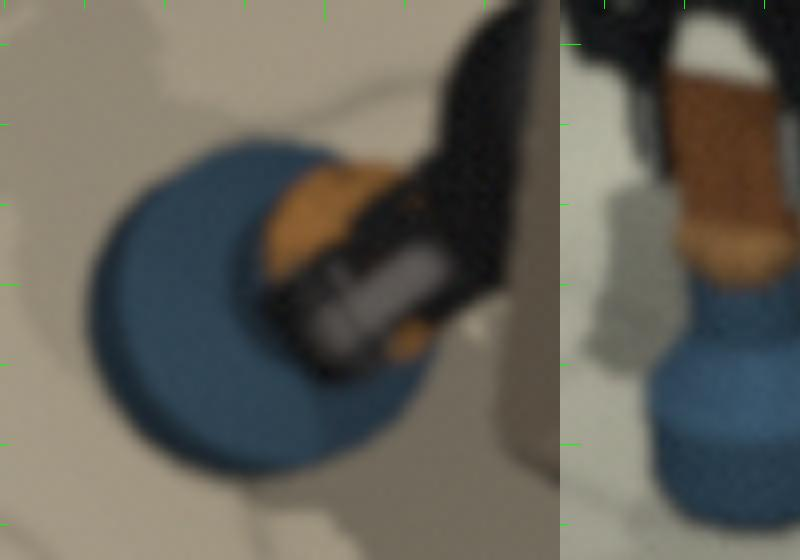

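The plug is in the neck with no contact force and the carafe hasn't moved. Lowering to seat.

>>> {"method": "send_rows", "body": {"motion": [[0, 0, -2, 0, 0, 0], [0, 0, -4, 0, 0, 0], [0, 0, -5, 0, 0, 0], [0, 0, -6, 0, 0, 0], [0, 0, -6, 0, 0, 0]]}}

```text
time_s: 6.55
tcp_pos: [0.5482, -0.2997, 0.1362]
ee_rot: [-3.141, 0.0, 0.607]
force: [-0.6, -0.1, -0.8]
width: 0.049
```

>>> {"method": "send_rows", "body": {"motion": [[0, 0, -1, 0, 0, 0], [0, 0, -2, 0, 0, 0], [0, 0, -2, 0, 0, 0]]}}

```text
time_s: 6.85
tcp_pos: [0.5484, -0.2999, 0.135]
ee_rot: [3.141, -0.0, 0.607]
force: [-1.8, 0.5, 5.1]
width: 0.0493
```

>>> {"method": "send_rows", "body": {"motion": [[0, 0, -1, 0, 0, 0], [0, 0, -2, 0, 0, 0], [0, 0, -2, 0, 0, 0]]}}

```text
time_s: 7.15
tcp_pos: [0.5486, -0.2999, 0.1348]
ee_rot: [3.141, -0.0, 0.607]
force: [-5.8, 3.5, 19.1]
width: 0.049
```

Contact at TCP z = 0.135, which is the expected seat height, with 19 N of push. I'll relax the push, release, and rise.

>>> {"method": "send_rows", "body": {"motion": [[0, 0, 1, 0, 0, 0], [0, 0, 2, 0, 0, 0], [0, 0, 2, 0, 0, 0]]}}

```text
time_s: 7.45
tcp_pos: [0.5485, -0.2999, 0.135]
ee_rot: [3.141, -0.0, 0.607]
force: [-1.7, 0.9, 6.7]
width: 0.0492
```

>>> {"method": "send_rows", "body": {"motion": [[0, 0, 0, 0, 0, 0], [0, 0, 0, 0, 0, 0], [0, 0, 0, 0, 0, 0], [0, 0, 0, 0, 0, 0], [0, 0, 0, 0, 0, 0]], "claw": 100}}

```text
time_s: 7.95
tcp_pos: [0.5482, -0.2997, 0.1341]
ee_rot: [-3.141, 0.0, 0.607]
force: [0.1, 0.4, 0.2]
width: 0.0853
```

>>> {"method": "send_rows", "body": {"motion": [[0, 0, 15, 0, 0, 0], [0, 0, 45, 0, 0, 0], [0, 0, 85, 0, 0, 0], [0, 0, 125, 0, 0, 0], [0, 0, 165, 0, 0, 0]]}}

```text
time_s: 8.45
tcp_pos: [0.5481, -0.2997, 0.3021]
ee_rot: [3.141, -0.0, 0.607]
force: [0.6, -0.2, -0.6]
width: 0.0856
```

>>> {"method": "send_rows", "body": {"motion": [[-5, 47, 0, 0, 0, 7.2], [-10, 94, 0, 0, 0, 14.4], [-15, 141, 0, 0, 0, 21.6], [-20, 188, 0, 0, 0, 28.8], [-25, 235, 0, 0, 0, 36]]}}

```text
time_s: 8.95
tcp_pos: [0.5228, -0.0631, 0.3007]
ee_rot: [3.14, -0.0, 1.24]
force: [0.4, 0.3, -0.3]
width: 0.0854
```

```bash
python3 - <<'E'
from m import *
np.set_printoptions(precision=4,suppress=True)
grab('top','top6');grab('scene','scene6')
s=telemetry.get_state(); print(s['tcp_pos'],s['ee_rot'],s['force'],s['width'],s['time_s'])
crop('top6',460,205,535,285,8,'a'); crop('scene6',210,135,270,215,10,'b')
E
```

```text
[ 0.5224 -0.0603  0.3005] [ 3.1415 -0.0013  1.2435] [-0.4218 -0.6034 -0.8774] 0.08541924416000804 9.05
```

View pics/a.png

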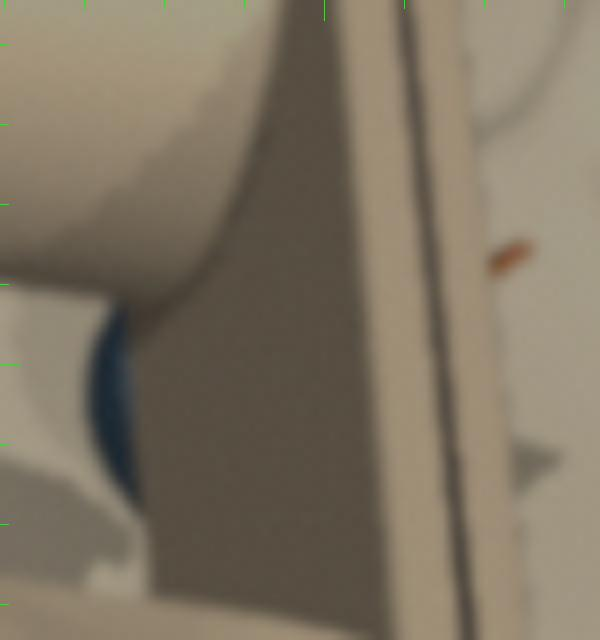

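View pics/b.png

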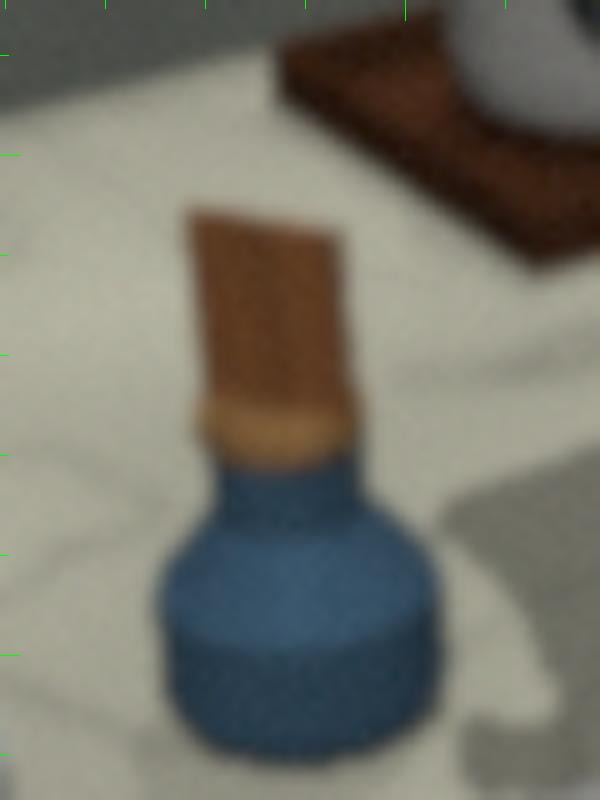

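The stopper is seated flush on the carafe rim with the card upright, at scene crop (190–345, 210–400). Moving to the clip.

>>> {"method": "send_rows", "body": {"motion": [[-2, 29, 0, 0, 0, 8.2], [-4, 58, 0, 0, 0, 16.4], [-6, 87, 0, 0, 0, 24.6], [-8, 116, 0, 0, 0, 32.8], [-10, 145, 0, 0, 0, 41]]}}

```text
time_s: 9.55
tcp_pos: [0.5134, 0.0809, 0.3005]
ee_rot: [3.14, 0.001, 1.956]
force: [0.5, -0.6, -0.4]
width: 0.0853
```

>>> {"method": "send_rows", "body": {"motion": [[-2, 29, 0, 0, 0, 8.2], [-4, 58, 0, 0, 0, 16.4], [-6, 87, 0, 0, 0, 24.6], [-8, 116, 0, 0, 0, 32.8], [-10, 145, 0, 0, 0, 41]]}}

```text
time_s: 10.05
tcp_pos: [0.5036, 0.226, 0.3004]
ee_rot: [3.141, 0.001, 2.672]
force: [0.8, 0.1, -0.8]
width: 0.0853
```

>>> {"method": "send_rows", "body": {"motion": [[-2, 29, 0, 0, 0, 8.2], [-4, 58, 0, 0, 0, 16.4], [-6, 87, 0, 0, 0, 24.6], [-9, 114.5, 0, 0, 0, 33.7], [-9, 114.5, 0, 0, 0, 33.7]]}}

```text
time_s: 10.55
tcp_pos: [0.4944, 0.3422, 0.3003]
ee_rot: [3.14, 0.001, -3.023]
force: [0.1, 0.5, 0.1]
width: 0.0852
```

>>> {"method": "send_rows", "body": {"motion": [[0, 0, -35, 0, 0, 0], [0, 0, -70, 0, 0, 0], [0, 0, -105, 0, 0, 0], [0, 0, -140, 0, 0, 0], [0, 0, -140, 0, 0, 0]]}}

```text
time_s: 11.05
tcp_pos: [0.4922, 0.3371, 0.1556]
ee_rot: [-3.138, -0.007, -3.031]
force: [-0.4, 0.2, -0.3]
width: 0.0854
```

```bash
python3 - <<'E'
from m import *
np.set_printoptions(precision=4,suppress=True)
grab('scene','scene7');grab('top','top7')
s=telemetry.get_state(); print(s['tcp_pos'],s['ee_rot'],s['force'],s['width'],s['time_s'])
crop('top7',445,200,545,295,7,'a'); crop('scene7',355,220,455,340,6,'b')
E
```

```text
[0.4948 0.3392 0.16  ] [-3.1412 -0.0004 -3.0301] [0.0519 0.2444 1.6414] 0.0851771131420969 11.15
```

View pics/a.png

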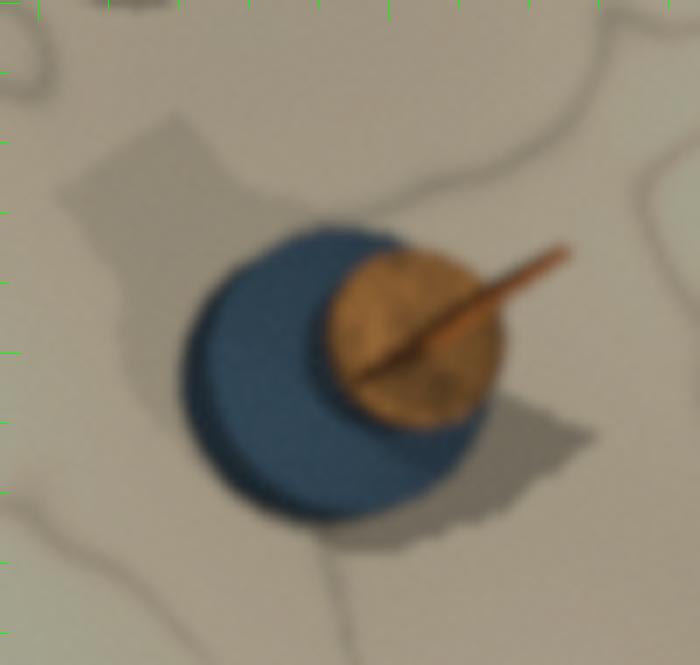

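View pics/b.png

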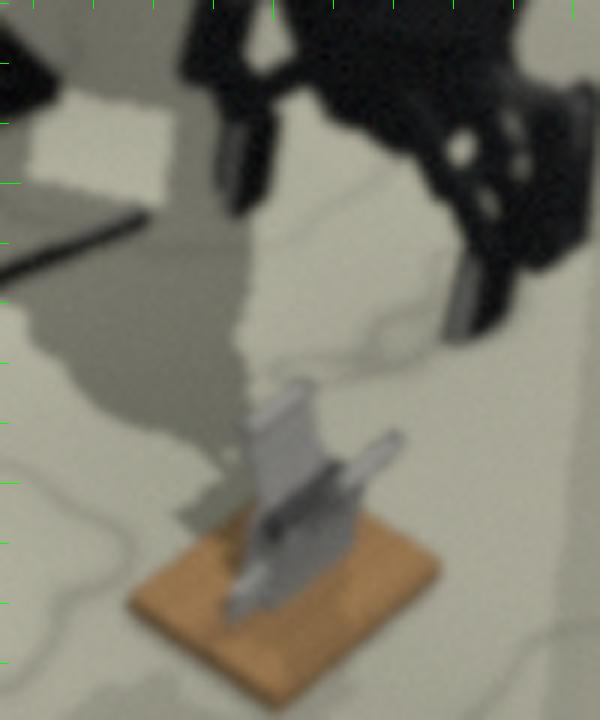

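```bash
python3 - <<'E'
from m import *
np.set_printoptions(precision=4,suppress=True)
s7=load('scene7');t7=load('top7')
T=lambda *p:U(445,200,7,p)
print((proj(s7,[(.4948,.3392,.154),(.4948,.3392,.148),(.494,.3395,.077)])-[355,220]+.5)*6)
f=onz(t7,T(415,340),.103);print('flange',f)
e=onz(t7,T(567,250),.163); print('card end',e)
u=np.array([np.cos(np.radians(-55.2)),np.sin(np.radians(-55.2))]); print('from flange along/perp', (e-f)[:2]@u,(e-f)[:2]@np.array([-u[1],u[0]]))
q=onz(t7,T(352,383),.103);print('card low end',q,(q-f)[:2]@u,(q-f)[:2]@np.array([-u[1],u[0]]))
s6=load('scene6');C=[onz(s6,U(210,135,10,p),.163) for p in((190,213),(343,235))];print('cardS',np.mean(C,0),np.degrees(np.arctan2(*(C[1]-C[0])[[1,0]])))
print('flangeS',onz(s6,U(210,135,10,(278,405)),.103))
E
```

```text
[[356.6747 268.1456]
 [354.0243 282.106 ]
 [326.2123 438.7182]]
flange [ 0.5449 -0.2969  0.103 ]
card end [ 0.5596 -0.3197  0.163 ]
from flange along/perp 0.027078775726835896 -0.0008495114960352099
card low end [ 0.5326 -0.2776  0.103 ] -0.022914804500417607 0.0010080157056446487
cardS [ 0.5488 -0.2992  0.163 ] 126.06436099059295
flangeS [ 0.5484 -0.3032  0.103 ]
```

The fingers straddle the clip, with tips at crop (238,215) and (465,340). Descending.

>>> {"method": "send_rows", "body": {"motion": [[0, 0, -25, 0, 0, 0], [0, 0, -50, 0, 0, 0], [0, 0, -70, 0, 0, 0], [0, 0, -80, 0, 0, 0], [0, 0, -80, 0, 0, 0]]}}

```text
time_s: 11.65
tcp_pos: [0.4948, 0.3398, 0.08]
ee_rot: [3.141, 0.0, -3.029]
force: [-0.1, 1.1, 0.4]
width: 0.0854
```

```bash
python3 - <<'E'
from m import *
np.set_printoptions(precision=4,suppress=True)
grab('scene','scene8')
s=telemetry.get_state(); print(s['tcp_pos'],s['ee_rot'],s['force'],s['width'],s['time_s'])
crop('scene8',355,240,455,340,7,'b')
E
```

```text
[0.4951 0.3401 0.0807] [ 3.1409  0.0014 -3.0287] [-0.1957 -0.4604  0.228 ] 0.08555924385106162 11.7
```

View pics/b.png

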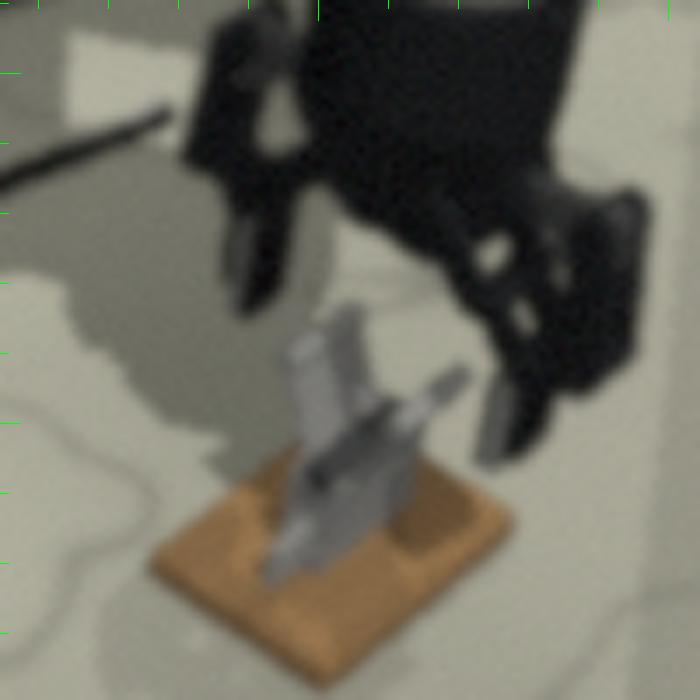

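>>> {"method": "send_rows", "body": {"motion": [[0, 0, 0, 0, 0, 0], [0, 0, 0, 0, 0, 0], [0, 0, 0, 0, 0, 0], [0, 0, 0, 0, 0, 0], [0, 0, 0, 0, 0, 0]], "claw": 20, "force": 40}}

```text
time_s: 12.2
tcp_pos: [0.4961, 0.3414, 0.0822]
ee_rot: [3.139, 0.005, -3.028]
force: [-1.3, 1.2, 16.2]
width: 0.0253
```

>>> {"method": "send_rows", "body": {"motion": [[0, 0, 0, 0, 0, 0], [0, 0, 0, 0, 0, 0], [0, 0, 0, 0, 0, 0], [0, 0, 0, 0, 0, 0]]}}

```text
time_s: 12.6
tcp_pos: [0.4961, 0.3414, 0.0822]
ee_rot: [3.139, 0.005, -3.028]
force: [-1.9, 0.3, 15.5]
width: 0.0255
```

```bash
python3 - <<'E'
from m import *
np.set_printoptions(precision=4,suppress=True)
grab('scene','scene9')
s=telemetry.get_state(); print(s['tcp_pos'],s['ee_rot'],s['force'],s['width'],s['time_s'])
crop('scene9',355,240,455,340,7,'b')
E
```

```text
[0.4961 0.3414 0.0823] [ 3.1387  0.0048 -3.0283] [-2.1775  1.2299 15.1745] 0.02539674002835192 12.65
```

View pics/b.png

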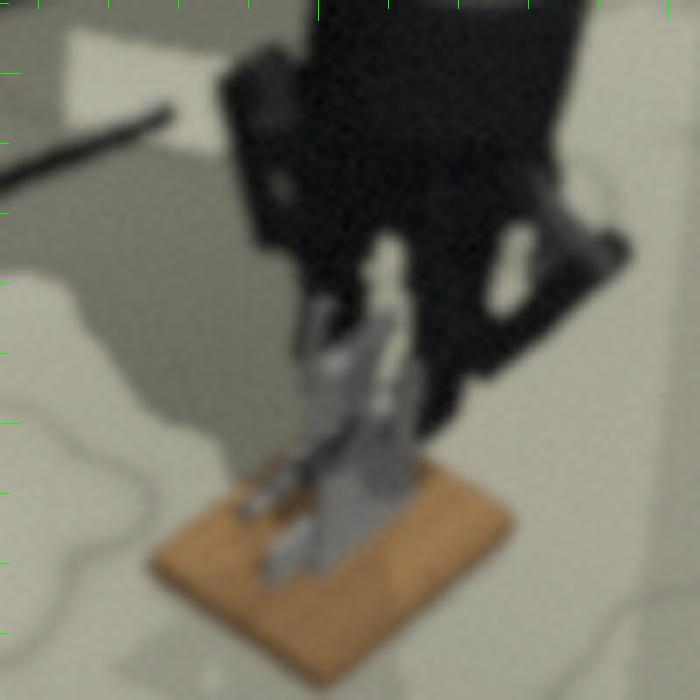

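The clip is squeezed open with the lips gaping clear of the fin, and the width is steady at 25.4 mm. Lifting straight up.

>>> {"method": "send_rows", "body": {"motion": [[0, 0, 3, 0, 0, 0], [0, 0, 6, 0, 0, 0], [0, 0, 14, 0, 0, 0], [0, 0, 24, 0, 0, 0], [0, 0, 40, 0, 0, 0]]}}

```text
time_s: 13.15
tcp_pos: [0.4934, 0.3389, 0.1193]
ee_rot: [-3.14, -0.003, -3.028]
force: [-0.2, -0.9, -1.6]
width: 0.0251
```

>>> {"method": "send_rows", "body": {"motion": [[0, 0, 30, 0, 0, 0], [0, 0, 70, 0, 0, 0], [0, 0, 110, 0, 0, 0], [0, 0, 150, 0, 0, 0], [0, 0, 190, 0, 0, 0]]}}

```text
time_s: 13.65
tcp_pos: [0.4938, 0.339, 0.3121]
ee_rot: [-3.141, 0.0, -3.029]
force: [0.6, 0.0, -0.6]
width: 0.0253
```

```bash
python3 - <<'E'
from m import *
np.set_printoptions(precision=4,suppress=True)
grab('scene','scene10')
s=telemetry.get_state(); print(s['tcp_pos'],s['ee_rot'],s['force'],s['width'],s['time_s'])
crop('scene10',355,100,465,340,3,'b'); crop('scene10',365,150,445,240,8,'c')
E
```

```text
[0.4965 0.3408 0.3195] [ 3.1373  0.0098 -3.0285] [1.5059 0.6063 3.8333] 0.02552727145489087 13.7
```

View pics/b.png

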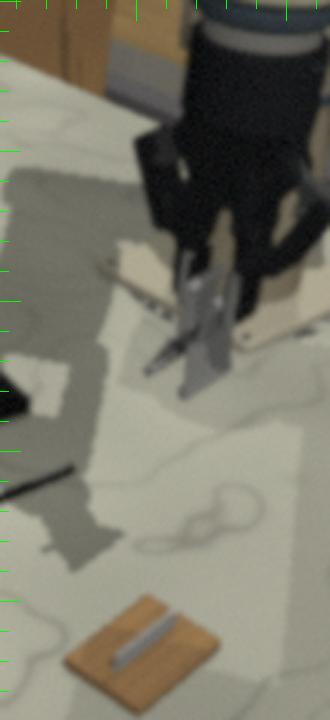

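View pics/c.png

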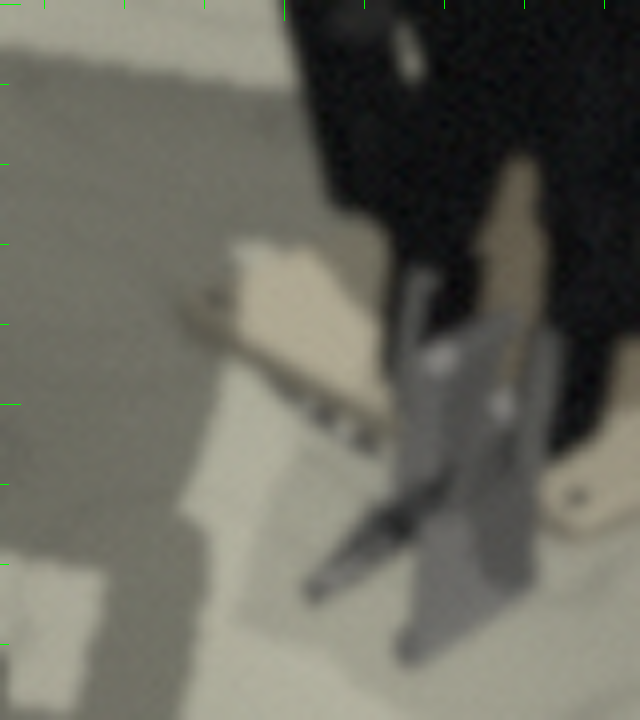

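The clip is held open, with only the rest and its fin left on the table. Carrying it over the card.

>>> {"method": "send_rows", "body": {"motion": [[4, -45, 0, 0, 0, -4.4], [8, -90, 0, 0, 0, -8.8], [12, -135, 0, 0, 0, -13.2], [16, -180, 0, 0, 0, -17.6], [20, -225, 0, 0, 0, -22]]}}

```text
time_s: 14.2
tcp_pos: [0.5137, 0.1126, 0.3101]
ee_rot: [-3.141, 0.0, 2.868]
force: [0.6, -0.5, -0.5]
width: 0.0252
```

>>> {"method": "send_rows", "body": {"motion": [[4, -45, 0, 0, 0, -4.4], [8, -90, 0, 0, 0, -8.8], [12, -135, 0, 0, 0, -13.2], [16, -180, 0, 0, 0, -17.6], [20, -225, 0, 0, 0, -22]]}}

```text
time_s: 14.7
tcp_pos: [0.5335, -0.1123, 0.3102]
ee_rot: [-3.141, 0.0, 2.484]
force: [0.8, 0.1, -1.1]
width: 0.0253
```

>>> {"method": "send_rows", "body": {"motion": [[4, -45, 0, 0, 0, -4.4], [8, -90, 0, 0, 0, -8.8], [11, -135, 0, 0, 0, -13.2], [14, -180, 0, 0, 0, -17.7], [14, -189.5, 0, 0, 0, -17.7]]}}

```text
time_s: 15.2
tcp_pos: [0.5476, -0.3041, 0.3099]
ee_rot: [-3.141, 0.002, 2.173]
force: [-0.1, 0.2, -1.3]
width: 0.0253
```

>>> {"method": "send_rows", "body": {"motion": [[0, 0, -15, 0, 0, 0], [0, 0, -35, 0, 0, 0], [0, 0, -45, 0, 0, 0], [0, 0, -50, 0, 0, 0], [0, 0, -50, 0, 0, 0]]}}

```text
time_s: 15.7
tcp_pos: [0.548, -0.2985, 0.2586]
ee_rot: [-3.141, -0.002, 2.179]
force: [0.7, -0.9, -1.1]
width: 0.0258
```

```bash
python3 - <<'E'
from m import *
np.set_printoptions(precision=4,suppress=True)
grab('scene','x');grab('scene','scene11');grab('top','top11')
s=telemetry.get_state(); print(s['tcp_pos'],s['ee_rot'],s['force'],s['width'],s['time_s'])
crop('scene11',200,90,280,190,8,'b'); crop('top11',460,195,560,285,7,'a')
E
```

```text
[ 0.5488 -0.2995  0.2602] [3.141  0.0012 2.1788] [-0.7298 -0.8413 -0.4042] 0.025424168544612526 15.85
```

View pics/b.png

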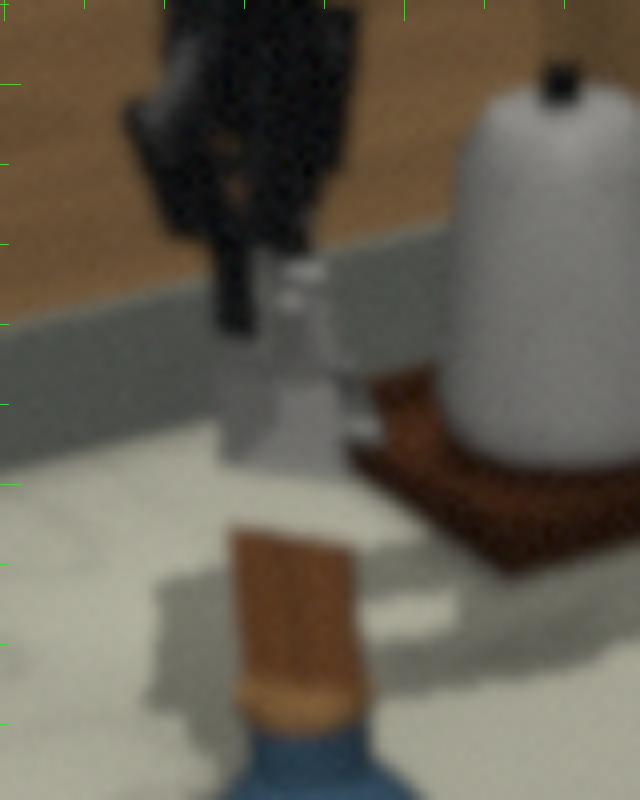

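View pics/a.png

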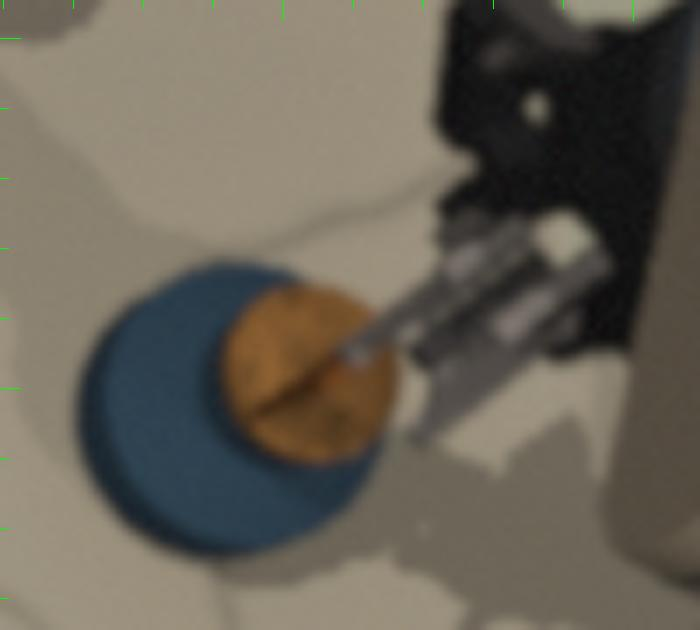

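```bash
cat > ov.py <<'E'
from m import *
def L(a,b,n=12): a=np.array(a,float);b=np.array(b,float);return a+(b-a)*np.linspace(0,1,n)[:,None]
def fr(o,yaw,pts):
    c,s_=np.cos(yaw),np.sin(yaw); return np.array(o)+np.array(pts)@np.array([[c,-s_,0],[s_,c,0],[0,0,1]]).T
def clip(tcp,yaw,dx=0,dz=-.068):
    # lips inner faces +-12, rolls centres +-10 at tcp z
    P=[L((-.025+dx,y,z),(.025+dx,y,z)) for y in(-.012,.012) for z in(dz,)]+[L((x+dx,y,dz),(x+dx,y,dz+.008),4) for x in(-.025,.025) for y in(-.012,.012)]+[L((-.018+dx,y,dz+.068),(.018+dx,y,dz+.068)) for y in(-.010,.010)]
    return fr(tcp,yaw,np.vstack(P))
def card(o,yaw,top=.163):
    return fr((*o,top),yaw,np.vstack([L((-.025,y,0),(.025,y,0)) for y in(-.002,.002)]+[L((x,0,0),(x,0,-.06)) for x in(-.025,.025)]+[[(.026*np.cos(a),.026*np.sin(a),-.06) for a in np.linspace(0,6.28,40)]]))
E
python3 - <<'E'
from ov import *
s11=load('scene11');t11=load('top11')
tcp=(.5488,-.2995,.2602); yaw=2.1788-np.pi
for d,f,b,k,o in((s11,'scene11',(200,90,280,190),8,'b'),(t11,'top11',(460,195,560,285),7,'a')):
    crop(f,*b,k,o,np.vstack([proj(d,clip(tcp,yaw)),proj(d,card((.548,-.2995),np.radians(-55.2)))]))
E
```

```text
(no output)
```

View pics/b.png

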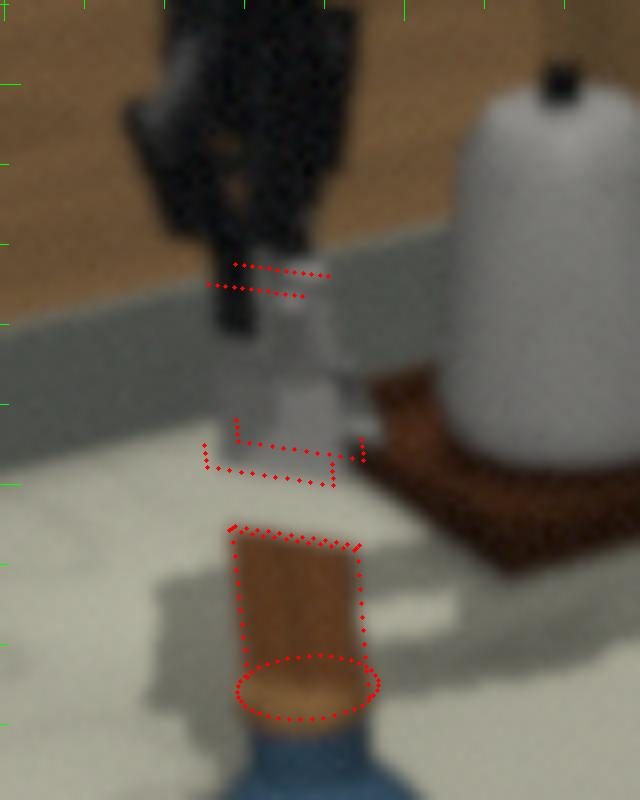

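View pics/a.png

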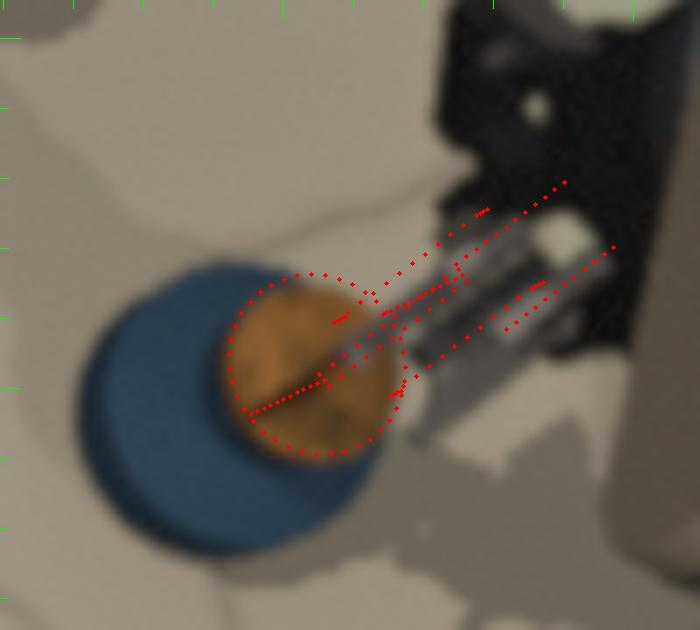

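```bash
python3 - <<'E'
from ov import *
crop('scene11',220,115,255,155,18,'b'); crop('top11',500,215,552,262,15,'a')
E
```

```text
(no output)
```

View pics/b.png

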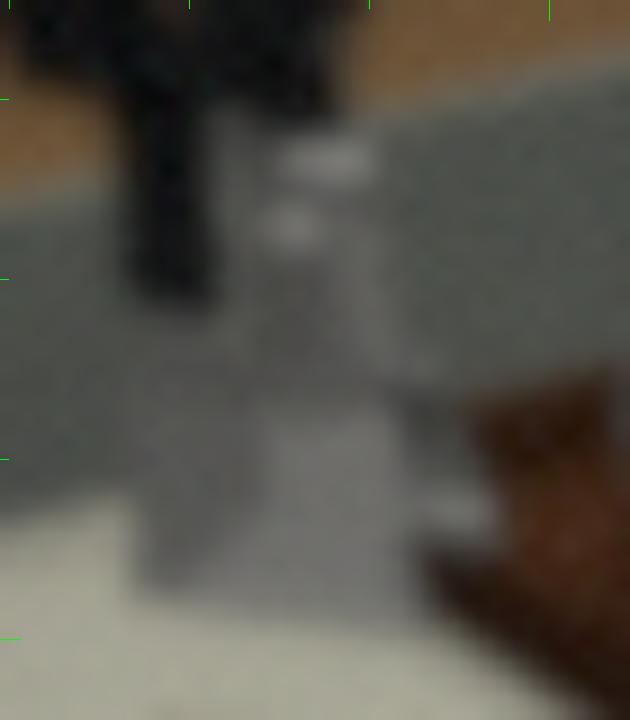

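View pics/a.png

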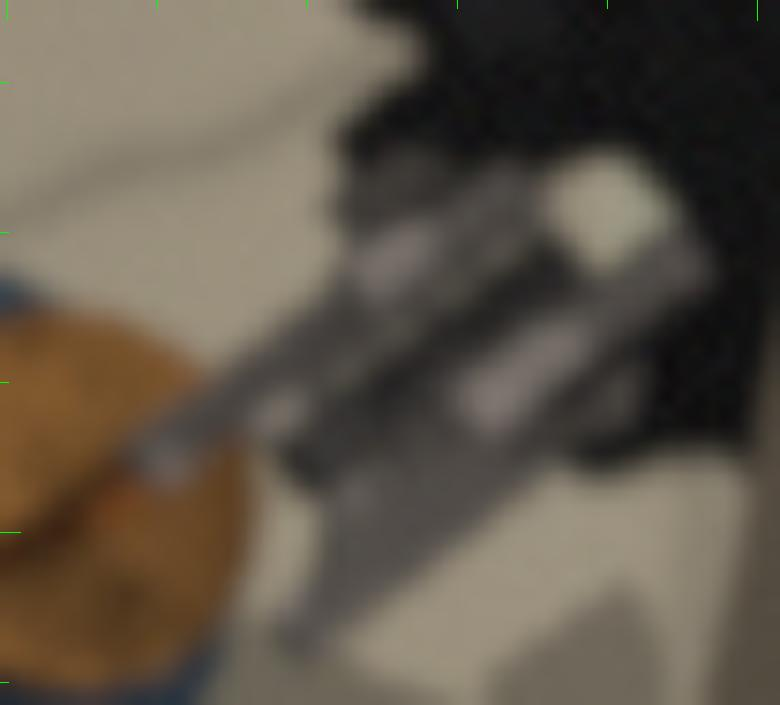

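```bash
python3 - <<'E'
from ov import *
np.set_printoptions(precision=1,suppress=True)
s=load('scene11');t=load('top11')
S=lambda p:U(220,115,18,p);T=lambda p:U(500,215,15,p)
a=np.radians(-55.2);R=np.array([[np.cos(a),np.sin(a),0],[-np.sin(a),np.cos(a),0],[0,0,1]])
tcp=np.array([.5488,-.2995,.2602])
for n,p,q in(('nroll',(325,228),(355,280)),('froll',(372,160),(465,410)),('nlip',(425,625),(150,475)),('flip',(495,530),(292,645))):
    P=tri([(s,S(p)),(t,T(q))]); e=[np.linalg.norm(proj(s,P)[0]-S(p)),np.linalg.norm(proj(t,P)[0]-T(q))]
    print(n,R@(P-tcp)*1e3,np.array(e))
# card -u end top and flange centre: same rel
b=np.array([200,90])
P=tri([(s,U(200,90,8,(355,549))),]*1+[(t,T((105,500)))]);print('card -u end?',R@(P-tcp)*1e3)
E
```

```text
nroll [-19.7  10.6  -1.6] [0.3 0.5]
froll [-19.5  -8.2   2.2] [0.6 1. ]
nlip [-26.7   1.6 -69.3] [0.3 0.5]
flip [-27.1 -24.6 -63.8] [0.4 0.7]
card -u end? [-24.   -0.2 -97.3]
```

Triangulating the clip's features gives the following in the card frame, relative to the TCP:

| Feature | Across the card (mm) | Height (mm) |
|---|---|---|
| Rolls | +10.6 and -8.2 | -1.6 and +2.2 |
| Lip ends | +1.6 and -24.6 | -69 and -64 |

So the clip is fully open but tilted about 11° about its long axis in the grip. I'll turn the tool by +11° about that axis to set it upright.

>>> {"method": "send_rows", "body": {"motion": [[0, 0, 10, 2.1, -3, 0], [0, 0, 10, 4.2, -6, 0], [0, 0, 10, 6.3, -9, 0], [0, 0, 10, 6.3, -9, 0], [0, 0, 10, 6.3, -9, 0]]}}

```text
time_s: 16.35
tcp_pos: [0.5482, -0.3002, 0.2699]
ee_rot: [2.951, 0.0, 2.177]
force: [-0.3, -0.1, -1.0]
width: 0.0256
```

```bash
python3 - <<'E'
from ov import *
np.set_printoptions(precision=4,suppress=True)
grab('scene','x');grab('scene','scene12');grab('top','top12')
s=telemetry.get_state(); print(s['tcp_pos'],s['ee_rot'],s['force'],s['width'],s['time_s'])
crop('scene12',215,110,255,165,14,'b'); crop('top12',490,205,545,262,13,'a')
E
```

```text
[ 0.5487 -0.2996  0.2696] [ 2.9506 -0.0001  2.1787] [-0.0786 -0.337  -0.6314] 0.025757236271610487 16.5
```

View pics/b.png

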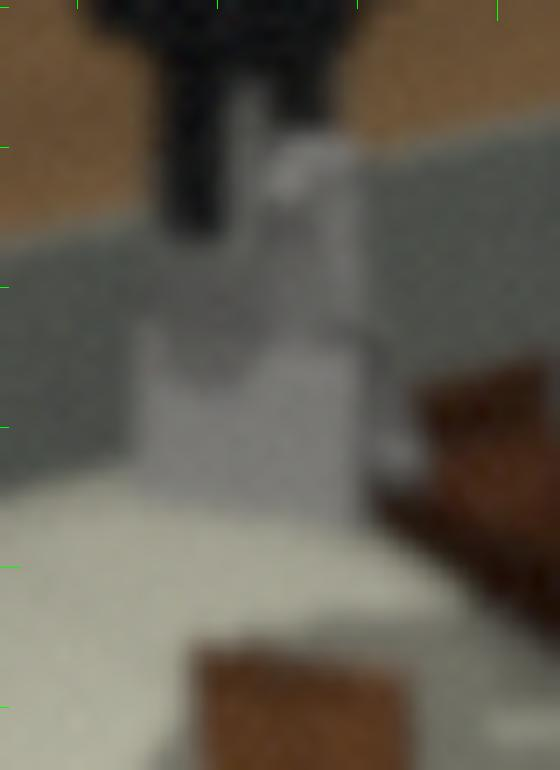

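View pics/a.png

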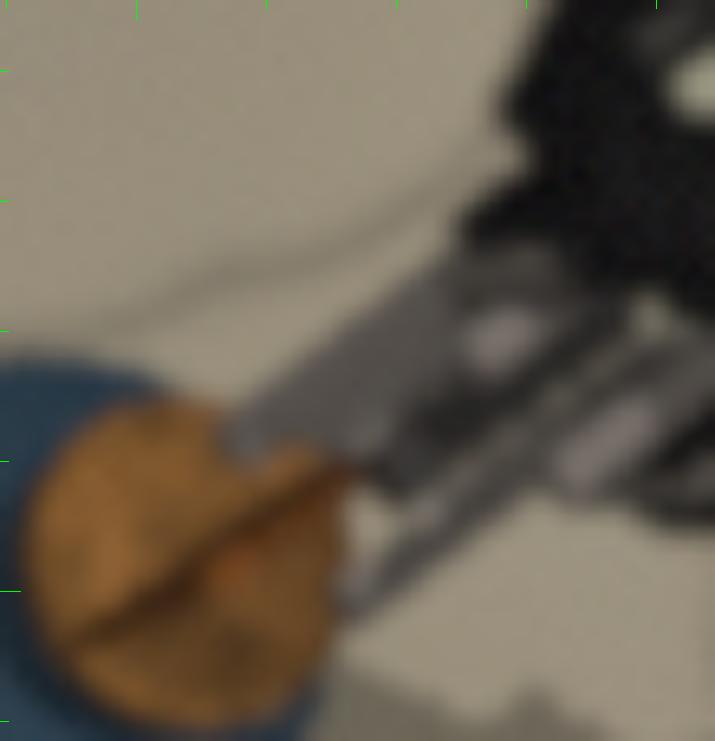

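```bash
python3 - <<'E'
from ov import *
np.set_printoptions(precision=1,suppress=True)
s=load('scene12');t=load('top12')
S=lambda p:U(215,110,14,p);T=lambda p:U(490,205,13,p)
a=np.radians(-55.2);R=np.array([[np.cos(a),np.sin(a),0],[-np.sin(a),np.cos(a),0],[0,0,1]])
tcp=np.array([.5487,-.2996,.2696])
for n,p,q in(('nroll',(318,192),(465,350)),('froll',(355,150),(560,475)),('nlip',(365,520),(235,450)),('flip',(420,470),(352,607))):
    P=tri([(s,S(p)),(t,T(q))]); e=[np.linalg.norm(proj(s,P)[0]-S(p)),np.linalg.norm(proj(t,P)[0]-T(q))]
    print(n,R@(P-tcp)*1e3,np.array(e))
# card: flange circle edges top image; lower -u card foot; scene top corners
c=tri([(s,S((195,645))) ]*1+[(t,T((0,0)))])
for p in((195,645),(412,672)): print('card corner S',R@(onz(s,S(p),.163)-tcp)*1e3)
print('flange T',R@(onz(t,T((185,563)),.103)-tcp)*1e3,'foot -u',R@(onz(t,T((75,640)),.103)-tcp)*1e3)
for n,p,q in(('nlip',(365,520),(235,450)),('flip',(420,470),(352,607))):
    print(n,'S',R@(onz(s,S(p),.2016)-tcp)*1e3,'T',R@(onz(t,T(q),.2016)-tcp)*1e3)
E
```

```text
nroll [-20.1  11.7   0.7] [0.3 0.4]
froll [-19.5  -8.3   1.8] [0.7 1.1]
nlip [-26.7  15.1 -65.5] [0.4 0.6]
flip [-26.2 -11.9 -65.8] [0.6 0.9]
card corner S [  25.    -0.5 -106.6]
card corner S [ -23.5   -3.5 -106.6]
flange T [  -4.1   -1.1 -166.6] foot -u [ -25.9   -0.4 -166.6]
nlip S [-22.5   9.5 -68. ] T [-26.8  14.6 -68. ]
flip S [-21.8 -17.2 -68. ] T [-26.9 -12.6 -68. ]
```

The clip is now upright: lip ends at +15.1 and -11.9 mm across the card at z -65.6, and rolls at +11.7 and -8.3. It sits about 1.5 mm toward +n of the card, so I'll correct for that and descend most of the way.

>>> {"method": "send_rows", "body": {"motion": [[-1, -1, 0, 0, 0, 0], [-1, -1, -10, 0, 0, 0], [-1, -1, -20, 0, 0, 0], [-1, -1, -30, 0, 0, 0], [-1, -1, -36, 0, 0, 0]]}}

```text
time_s: 17.0
tcp_pos: [0.5466, -0.3003, 0.2314]
ee_rot: [2.951, -0.003, 2.178]
force: [-0.1, -0.2, -1.2]
width: 0.0253
```

>>> {"method": "send_rows", "body": {"motion": [[0, 0, -4, 0, 0, 0], [0, 0, -8, 0, 0, 0], [0, 0, -12, 0, 0, 0], [0, 0, -14, 0, 0, 0], [0, 0, -14, 0, 0, 0]]}}

```text
time_s: 17.5
tcp_pos: [0.5472, -0.3007, 0.2191]
ee_rot: [2.95, -0.001, 2.178]
force: [-0.4, 0.3, -1.1]
width: 0.0255
```

```bash
python3 - <<'E'
from ov import *
np.set_printoptions(precision=4,suppress=True)
grab('scene','x');grab('scene','scene13');grab('top','top13')
s=telemetry.get_state(); print(s['tcp_pos'],s['ee_rot'],s['force'],s['width'],s['time_s'])
crop('scene13',210,115,260,185,11,'b'); crop('top13',485,205,540,262,13,'a')
E
```

```text
[ 0.5474 -0.3009  0.2196] [ 2.9497 -0.0002  2.1781] [ 0.0067  0.3311 -0.3161] 0.025403555718101743 17.65
```

View pics/b.png

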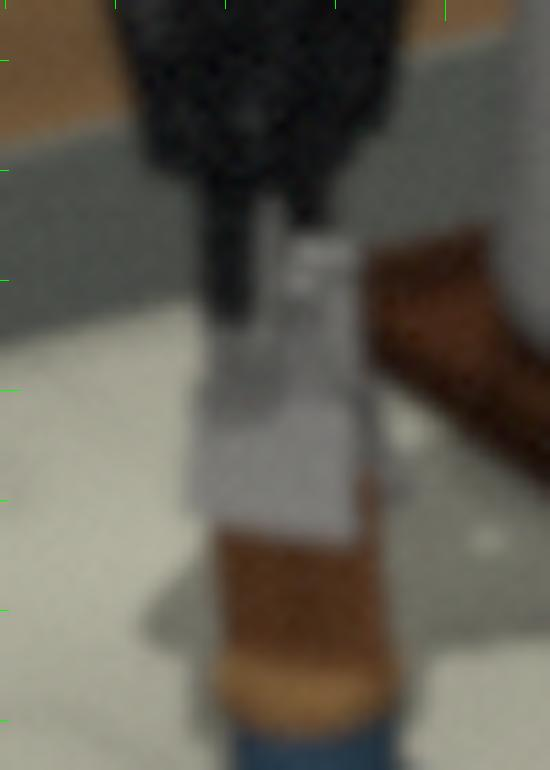

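View pics/a.png

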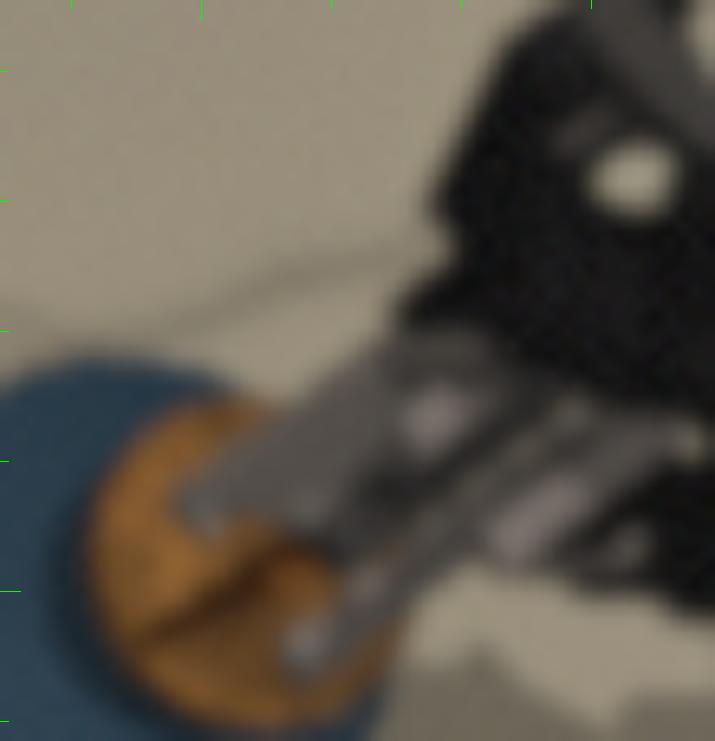

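```bash
python3 - <<'E'
from ov import *
np.set_printoptions(precision=1,suppress=True)
s=load('scene13');t=load('top13')
S=lambda p:U(210,115,11,p);T=lambda p:U(485,205,13,p)
a=np.radians(-55.2);R=np.array([[np.cos(a),np.sin(a),0],[-np.sin(a),np.cos(a),0],[0,0,1]])
tcp=np.array([.5474,-.3009,.2196])
g=lambda d,uv,z:R@(onz(d,uv,z)-tcp)*1e3
for n,p,q in(('nlip',(358,543),(195,520)),('flip',(400,492),(303,662))):
    P=tri([(s,S(p)),(t,T(q))]);print(n,'tri',R@(P-tcp)*1e3,'S',g(s,S(p),.153),'T',g(t,T(q),.153))
print('nlip +u S',g(s,S((192,512)),.153))
print('card foot -u T',g(t,T((135,642)),.103),'flange T',g(t,T((250,563)),.103))
print('flange sides S',g(s,S((217,675)),.103),g(s,S((400,690)),.103), 'card foot S',g(s,S((228,665)),.103),g(s,S((390,682)),.103))
s6=load('scene6')
for p in((190,213),(343,235)): print('cardtop S6',g(s6,U(210,135,10,p),.163))
print('card end T7',g(load('top7'),U(445,200,7,(567,250)),.163))
E
python3 - <<'E'
from ov import *
t=load('top13');s=load('scene13')
a=np.radians(-55.2)
for c,nm in(((.5474,-.3009),'k'),):
  for d,f,b,k,o in((s,'scene13',(210,115,260,185),11,'b'),(t,'top13',(485,205,540,262),13,'a')):
    crop(f,*b,k,o,np.vstack([proj(d,clip((.5474,-.3009,.2196),a,dx=0.0,dz=-.0665)),proj(d,card((.5479,-.2997),a))]))
A=cv2.imread('pics/a.png');B=cv2.imread('pics/b.png');cv2.imwrite('pics/ab.png',cv2.resize(np.hstack([A[:740],B[:740]]),None,fx=.63,fy=.63))
E
```

```text
nlip tri [-25.1  14.2 -69.6] S [-27.3  19.6 -66.6] T [-26.9  14.2 -66.6]
flip tri [-25.7 -11.4 -66.3] S [-24.1 -12.2 -66.6] T [-26.7 -11.7 -66.6]
nlip +u S [ 22.2  17.1 -66.6]
card foot -u T [ -27.     1.6 -116.6] flange T [  -4.4    0.7 -116.6]
flange sides S [  22.5   12.5 -116.6] [ -27.9    4.1 -116.6] card foot S [  22.5    6.2 -116.6] [ -23.3    0.7 -116.6]
cardtop S6 [ 23.7   2.6 -56.6]
cardtop S6 [-24.9   1.6 -56.6]
card end T7 [ 22.4  -0.7 -56.6]
```

View pics/ab.png

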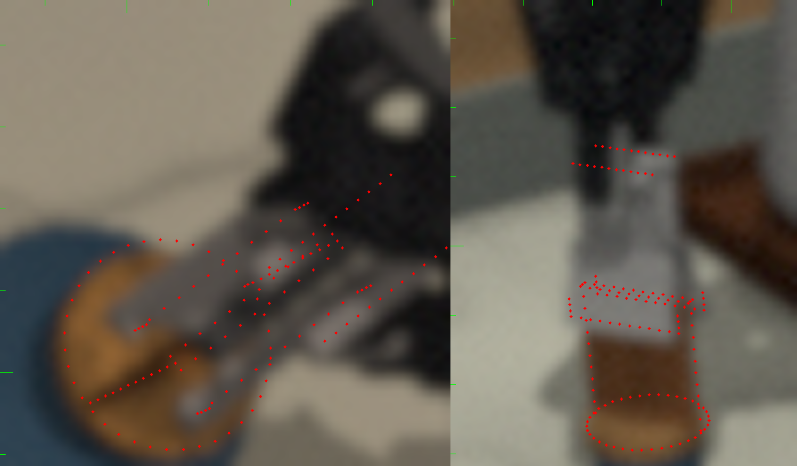

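Clip and card agree to about 1 mm, both across and along the card, and no contact force shows. Lip ends are now about 11–12 mm below the edge, so I'll lower 3.5 mm more.

>>> {"method": "send_rows", "body": {"motion": [[0, 0, -2, 0, 0, 0], [0, 0, -3.5, 0, 0, 0], [0, 0, -3.5, 0, 0, 0], [0, 0, -3.5, 0, 0, 0], [0, 0, -3.5, 0, 0, 0]]}}

```text
time_s: 18.15
tcp_pos: [0.5473, -0.3008, 0.2159]
ee_rot: [2.95, -0.001, 2.178]
force: [0.6, -0.4, -0.6]
width: 0.0255
```

```bash
python3 - <<'E'
from ov import *
np.set_printoptions(precision=4,suppress=True)
grab('scene','x');grab('scene','scene14');grab('top','top14')
s=telemetry.get_state(); print(s['tcp_pos'],s['ee_rot'],s['force'],s['width'],s['time_s'])
crop('scene14',210,115,260,185,11,'b'); crop('top14',485,205,540,262,13,'a')
E
```

```text
[ 0.5473 -0.3008  0.2159] [ 2.9498 -0.0006  2.1781] [-0.0199  0.0371 -0.8958] 0.02543513128812054 18.3
```

View pics/b.png

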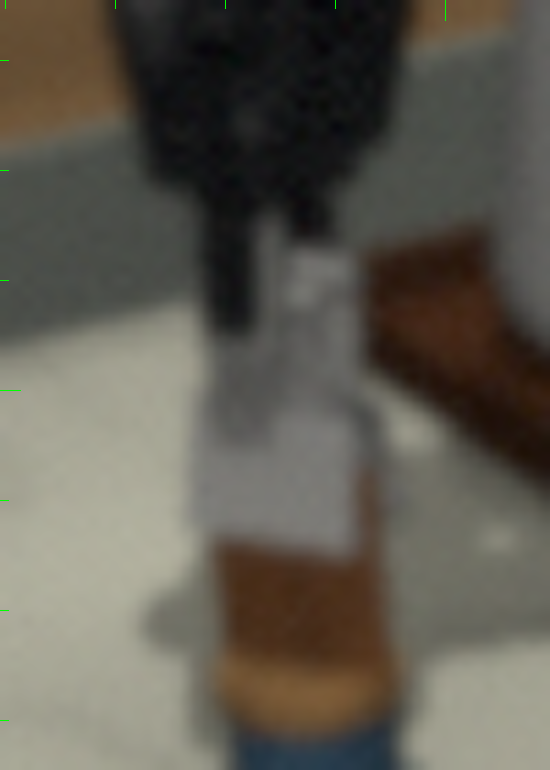

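View pics/a.png

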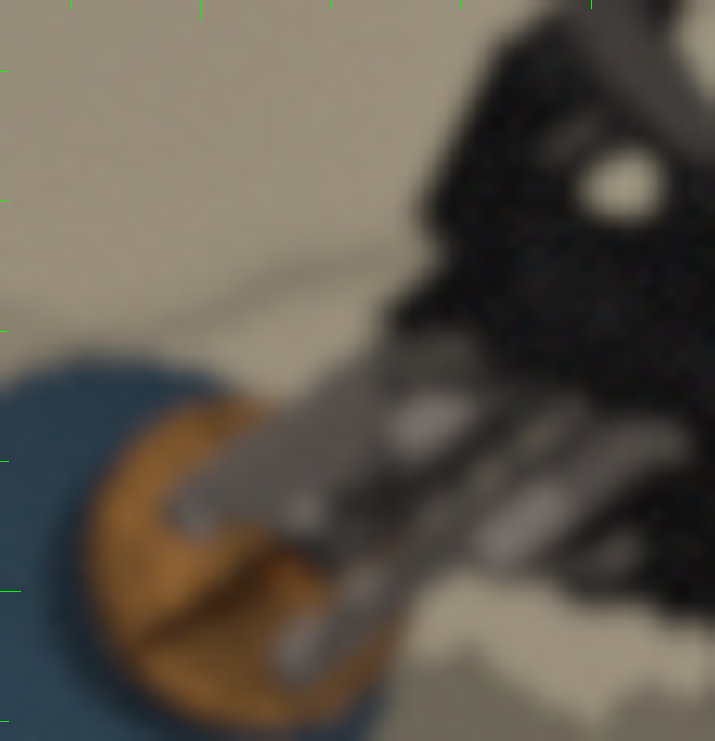

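View pics/scene14.png

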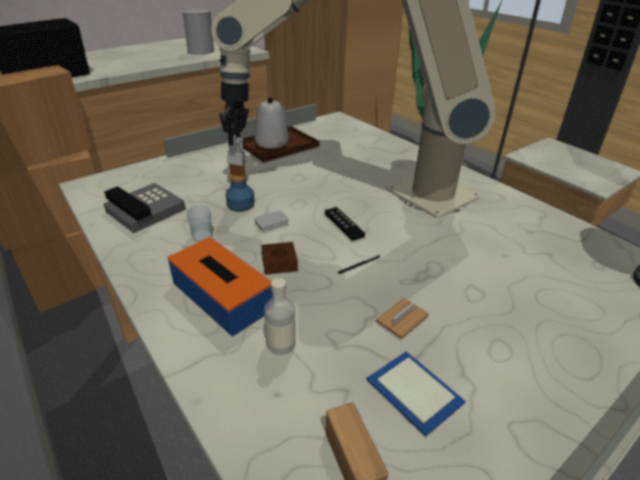

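```bash
python3 - <<'E'
from ov import *
np.set_printoptions(precision=1,suppress=True)
s=load('scene14');t=load('top14')
S=lambda p:U(210,115,11,p);T=lambda p:U(485,205,13,p)
a=np.radians(-55.2);R=np.array([[np.cos(a),np.sin(a),0],[-np.sin(a),np.cos(a),0],[0,0,1]])
tcp=np.array([.5473,-.3008,.163])
for n,p,q in(('nlip',(358,558),(190,525)),('flip',(400,508),(295,672))):
    P=tri([(s,S(p)),(t,T(q))]);print(n,'rel card-top z',R@(P-tcp)*1e3)
a2=np.linspace(0,6.28,9)
print(cv2.norm(cv2.imread('pics/top14.png')[225:270,465:490],cv2.imread('pics/top0.png')[225:270,465:490],cv2.NORM_L1)/(45*25*3))
hand_in()
E
```

```text
nlip rel card-top z [-24.3  13.8 -17.6]
flip rel card-top z [-25.1 -12.2 -14.9]
1.9570370370370371
the job is handed in; nothing more can be done
```

The cork stopper is fully home in the carafe and released, and the arm is holding the clip wide open astride the middle of the card's top edge. The job is handed in, finished at about 18 s.

**Stopper:** It met the rim at the expected height with about 19 N of push. The pictures afterwards show the flange on the rim and the card upright. A strip of the top view beside the carafe looks the same as at the start.

**Clip:**
- **Tilt:** It had tilted about 11° in the grip when squeezed on its rest. I turned the tool by 11° to set it upright, so the gripper itself finishes tilted.
- **Squeeze:** The gripper width is steady at 25.4 mm. The brief gives 28 mm over the handles at the open stop; the card also read about 1 mm under. The measured handle spacing and lip gape fit fully open.
- **Lip position:** Lip ends measured about 14 mm and 12 mm to either side of the card. They are 15 to 18 mm below its edge, and centred along it to about 2 mm.
- **Contact:** The final force reading, under 1 N, shows no sign of contact.

**Where the checks disagreed:** The two cameras differed by 2–4 mm on absolute positions. I relied on comparing clip and card within the same pictures, so the lip depth is certain only to about 2 mm. One scene-camera reading put the clip about 4° out of line with the card. I treated that as pixel noise because the arm's own angles agree, so the alignment rests on those.

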